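# Battery from the rack onto the charger's ejector pad

### The job

Put the battery on charge: tip it forward out of the tight row in the rack by its top edge until it leans on the rack's front bar, take hold of the part that sticks out and lift it clear. Stand it upright on the sprung pad in the charger's bay and press it down until the latch catches and holds it there, then let go. Do not let the battery fall, and leave the two cases standing in the rack and the other things on the bench where they are.

Things in the scene. Friction and masses are not known exactly. Their poses are not given: they have to be found in the camera images.
- battery: Slab battery, black and grey plastic, 0.7 to 0.9 kg: 90 mm deep (x) x 48 thick (y) x 150 tall (z), same turned half round, top end edges bevelled 15 mm, centre of mass 75 mm up. A groove 14 mm deep crosses both narrow ends 8 to 30 mm up. White dots on its spine (-x end). Origin: centre of underside. Starts upright in the rack, spine to the front, 2 mm from its neighbours: no room beside it.
- rack: Bare sheet-steel rack, fixed. Origin: on the bench under the middle of the row; -x is its open front. Floor 4 mm up; three places at y = -50, 0, 50 mm, for things 90 mm deep (x -45 to 45 mm). Back plate at x = 50 mm only 70 mm high: above it a finger can come down behind the row. Cheeks at y = +-78 mm: 105 mm high beside the row, 68 mm ahead of it. Toe lip 4 mm high at x = -48 mm.
- rack_bar (a point): Middle of the rack's front bar, 10 mm thick, along the rack's y, 97 mm ahead of the rack's origin and 58 mm above the bench. Pulled forward at the top, the battery pivots on its lower front edge (the toe lip stops it sliding), goes over by its own weight beyond about 0.56 rad (32 deg) and then rests leaning on this bar at about 0.7 rad (40 deg).
- bit_case: Grey sheet-steel drill-bit case in the rack, 90 x 48 x 152 mm, 0.7 kg, loose. Origin: centre of its underside. To be left standing in the rack.
- parts_case: Plastic small-parts case in the rack, grey with a white lid, 90 x 48 x 152 mm, 0.5 kg, loose. Origin: centre of its underside. To be left standing in the rack.
- charger: Battery charger, grey plastic, fixed, 180 (x) x 110 (y) x 64 mm high. Bay 94 (x) x 52 mm (y) with a black flared collar up to 76 mm above the bench, its mouth 107 x 65 mm. Origin: on the bench under the bay's centre. The battery goes in upright, its 90 mm depth along the charger's x, either way round. Latch on the +x side.
- pad_top (a point): Centre of the top of the sprung pad, a 90 x 48 mm platform in the bay; axes parallel to the charger's. 66 mm above the bench when up, 41 mm at its bottom stop.
- pad (a joint): How far the pad is pushed down, m: 0 up, 0.025 bottom stop, about 0.022 with the battery latched. Its damped spring pushes up with about 10.6 N when up and 20 N at the bottom, so the battery's weight alone does not sink it; pressing the battery home takes about 8 to 20 N more. The latch catches in the last 3 mm.
- latch (a joint): How far the sprung sloped latch bolt is pushed back, m: 0 fully out (10 mm into the bay, underside 51 mm above the bench), 0.006 to 0.012 while the battery's foot plate passes it. It snaps out over the foot plate, into the groove, when the battery is fully down.
- wrench: Steel wrench lying on the bench, 170 mm long. Bystander.
- hammer: Hammer lying on the bench, 280 mm long. Bystander.
- tape: Roll of grey tape lying flat, 100 mm across, 40 mm high. Bystander.
- spray_can: Bare aluminium spray can, 66 mm across, 190 mm high. Bystander.
- screw_jar: Clear jar with a dark lid, 80 mm across, 95 mm high. Bystander.
- mug: White mug, 82 mm across, 95 mm high. Bystander.
Mind the look-alikes: they are no part of the job. Leave any orange or purple look-alike of the battery alone. Leave any green look-alike of the bit_case alone.

How it is judged (in metres and radians):
On the way, in this order (a step that is already met when the one before it is completed fails the run):
1. the battery, still in the rack, is tipped forward by at least 0.45 rad (26 deg) out of the row (angle between battery's own z axis and vertical above 0.45 rad and distance between battery and rack below 0.1 m and contact force between battery and rack above 0.3 N), for 0.2 s.
2. the battery stands upright (within 0.15 rad) on the pad in the charger's bay (contact force between battery and charger above 1 N and angle between battery's own z axis and vertical below 0.15 rad and horizontal distance between battery and pad_top below 0.012 m), for 0.2 s.
At the end, for the whole second after the job is handed in: Battery latched in the charger: pad held down over 19 mm, bolt back out (within 5 mm), battery within 8 mm of the pad, upright within 0.08 rad, in line within 0.12 rad, still, untouched. Both cases stand in the rack (moved under 20 mm, tilt under 0.15 rad); bystanders moved under 30 mm (value of joint pad above 0.019 m and value of joint latch below 0.005 m and distance between battery and pad_top below 0.008 m and angle between battery's own z axis and vertical below 0.08 rad and angle between the x axis of battery and the x axis of charger, either way round below 0.12 rad and linear speed of battery below 0.02 m/s and contact force between the fingers and battery below 0.1 N and angle between each of bit_case, parts_case's own z axis and vertical below 0.15 rad and distance of each of bit_case, parts_case from where it was at the start of the episode below 0.02 m and distance of each of wrench, hammer, tape, spray_can, screw_jar, mug from where it was at the start of the episode below 0.03 m).
It fails at once if the battery is let fall: it moves faster than 0.6 m/s with no finger on it (linear speed of battery above 0.6 m/s and contact force between the fingers and battery below 0.05 N).
It fails at once if a case in the rack is pulled over (tilted more than 0.4 rad) (angle between any of bit_case, parts_case's own z axis and vertical above 0.4 rad).
It also fails if it takes over 61 s, if anything falls off the work surface, if the arm or the gripper's body presses on something with over 40 N, if the wrist force passes 120 N, or if a joint passes its speed limit or range.

### The arm

A 6-joint arm with a two-finger parallel gripper is mounted at the origin on the work surface. World frame = base frame: x ahead of the robot, y to its left, z up, the work surface at z = 0. Lengths are in mm, angles in rad, forces in N, time in s.
With the tool pointing down it reaches from about 350 to 975 mm from the base axis. Payload 7.1 kg.
Tool frame: the origin (TCP) lies at the very end of the fingers, on their centre line; the grasp point (between the pads) lies 19 mm behind it; x points along the fingers, z is the direction in which the jaws open and shut, and the axes are right-handed (so a half turn about x gives the same grasp; the last joint's range is limited). The gripper opens to 88 mm and grips with 3 to 60 N. Pads are 20 mm wide; open, the fingers measure 115 mm over their backs; the gripper's body (75 mm by 178 mm) begins 61 mm behind the grasp point.
Start: joints at [1.149, 0.423, 1.63, -0, 1.089, -0.019], TCP at [244.965, 574.976, 222.675] pointing down, gripper open.
Joint ranges: [-3, 3], [-0.9, 2.11], [0.09, 2.58], [-1.31, 4.45], [0.11, 2.69], [-2.54, 2.54]. Speed limits (rad/s): [2.39, 2.39, 3.01, 3.14, 3.14, 3.14].

### API

Orientations are given as a rotation vector (axis times angle).
In Python, from workcell import * gives the robot as it stands.
- The arm moves only by the shell command python3 -m crank 'ROWS'. ROWS is JSON, a list of rows, each a list of 3 entries, a list of its own where there are three numbers: the shift along the tool's x, y, z in cm, then the turn, a rotation vector about the tool's x, y, z in degrees, then the finger opening in cm, from 0 to 8.78. In form: [[[dx, dy, dz], [rx, ry, rz], claw], ...]. A call has 1 to 5 rows; each row shifts and turns the commanded pose from where the row before left it, along the tool's axes as they then stand; what a row does not reach is not made up. A row lasts 1/8 s, in which the tool goes at most 62.5 mm and 10.7 degrees, less where a joint would pass 70% of its speed; a pose out of reach is approached as far as the arm can. A call with a gripper value outside its range is refused whole. The fingers move at their own pace and stop on an object; the grip force is fixed at half the most. Time passes only in rows, so rows that do not move let the fingers close. It gives the time, the measured TCP pose, the force and the opening at its end, in the units of the state.
- get_obs(): the state, without advancing time (a new reading comes with each control period).
- get_image(name): name is "scene" or "top" or "wrist"; returns a dict with "pixels" (384x512x3 uint8, red, green, blue), "mtx" (3x3 intrinsics, pixels), "view" (4x4, takes a point from world to camera coordinates). Camera axes: x right, y down, z forward; pixel columns grow to the right and rows downward; lengths in mm; the calibration is good to about 2 mm. A picture is of the moment at which its call begins. There is no depth.
- close_job(): hands the job in, once; it reports no verdict.
The state is a dict: "t": time; "qpos": joint angles; "qvel": joint speeds; "joint_torque": joint torques, N m; "ee_pos": TCP position; "orientation": TCP orientation; "ft_force": force on the tool from outside, world axes, zero at the start; "moment": the same for the moment, N m; "width": finger opening in mm.
Only numpy, scipy, OpenCV 4.12 (cv2) and the standard library are available. Lean on these libraries where they do the work, as an engineer would, in place of code of your own. Each camera call takes 0.05 s, during which the arm holds its last target.

## Working session

There is one attempt and no reset: what is moved stays moved. The work goes in short steps, Python scripts to look and compute and a shell command to move; the robot and the scene stay as the last step left them, time stands still between calls to the robot, and variables do not carry over. Pictures are saved under pics/ and viewed, and the job is handed in when it is done.

```bash
ls; mkdir -p pics; python3 - <<'E'
from workcell import *
import cv2
o=get_obs(); print(o)
for n in ["scene","top","wrist"]:
    im=get_image(n); cv2.imwrite(f"pics/{n}0.png",im["pixels"][:,:,::-1]); print(n,im["mtx"],im["view"])
E
```

```text
pics
{'t': 0.0, 'qpos': array([ 1.14900126e+00,  4.23841417e-01,  1.63065508e+00,  3.18936826e-06,
        1.08856849e+00, -1.89696493e-02]), 'qvel': array([ 0.00015883,  0.000881  ,  0.00073114,  0.00041138, -0.00074666,
       -0.00092058]), 'joint_torque': array([-4.74551216e-04, -5.44619787e+01, -2.73672509e+01,  6.43221941e-02,
        2.28555588e-02, -7.39063262e-05]), 'ee_pos': array([244.75352989, 574.5084701 , 221.91503968]), 'orientation': array([-0.90837093,  1.37453593,  0.90707698]), 'ft_force': array([-0.54985667, -0.33381421,  0.27751618]), 'moment': array([ 0.04859883, -0.02086166, -0.01676937]), 'width': 87.80300912997092}
scene [[464.87850425   0.         252.04739116]
 [  0.         464.87850425 188.23480774]
 [  0.           0.           1.        ]] [[ 4.22876370e-03  9.99950581e-01 -8.99734663e-03 -1.78649720e+01]
 [ 8.21529699e-01 -8.60387471e-03 -5.70100804e-01 -3.62173639e+02]
 [-5.70150043e-01 -4.98076588e-03 -8.21525484e-01  1.72032974e+03]
 [ 0.00000000e+00  0.00000000e+00  0.00000000e+00  1.00000000e+00]]
top [[435.64479554   0.         253.79769671]
 [  0.         435.64479554 190.85283829]
 [  0.           0.           1.        ]] [[-5.27389272e-02 -9.98608251e-01  4.08263605e-04  9.76425648e+00]
 [-9.78248449e-01  5.15815335e-02 -2.00921172e-01  5.03165885e+02]
 [ 2.00620481e-01 -1.09957503e-02 -9.79607327e-01  1.46970702e+03]
 [ 0.00000000e+00  0.00000000e+00  0.00000000e+00  1.00000000e+00]]
wrist [[330.69805508   0.         255.66131552]
 [  0.         330.69805508 183.57758437]
 [  0.           0.           1.        ]] [[ 3.92899342e-01  9.19580999e-01 -9.44803203e-04 -6.24954990e+02]
 [ 8.83547044e-01 -3.77218313e-01  2.77580557e-01 -3.30055987e+01]
 [ 2.54901409e-01 -1.09895996e-01 -9.60701901e-01  3.91199644e+02]
 [ 0.00000000e+00  0.00000000e+00  0.00000000e+00  1.00000000e+00]]
```

View pics/scene0.png

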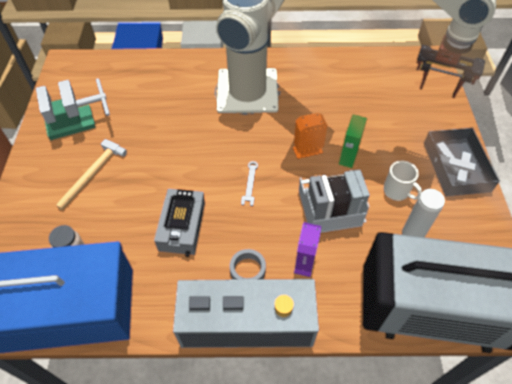

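View pics/top0.png

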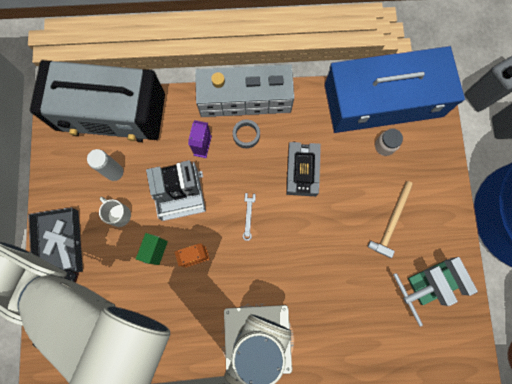

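View pics/wrist0.png

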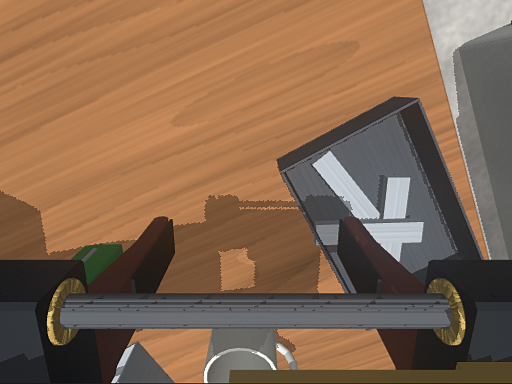

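```bash
python3 - <<'E'
import cv2,numpy as np
a=cv2.imread("pics/top0.png");b=cv2.imread("pics/scene0.png")
def c(im,x,y,w,h,s): return cv2.resize(im[y:y+h,x:x+w],(w*s,h*s),interpolation=cv2.INTER_CUBIC)
cv2.imwrite("pics/c1.png",np.hstack([c(a,130,145,90,80,4),c(b,285,155,100,80,4)]))
cv2.imwrite("pics/c2.png",np.hstack([c(a,265,130,80,75,5),c(b,145,180,70,75,5)]))
E
```

```text
(no output)
```

View pics/c1.png

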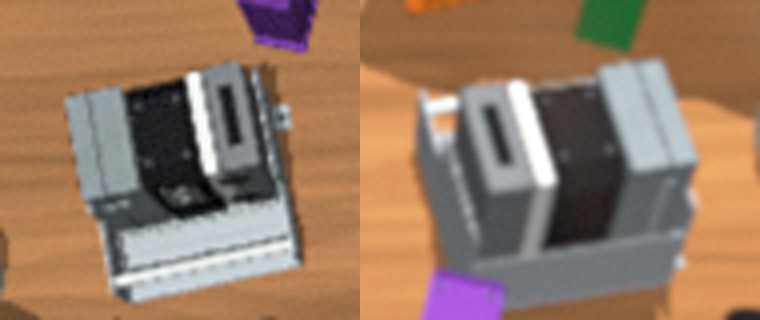

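View pics/c2.png

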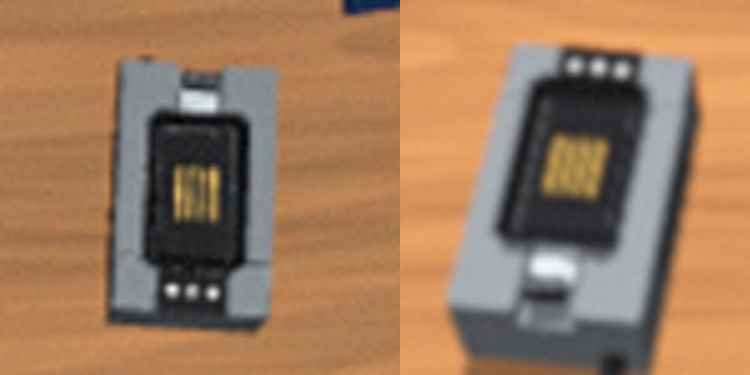

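```bash
cat > h.py <<'E'
import cv2,numpy as np
from workcell import *
def ray(im,u,v,z):
    V=im["view"];R=V[:3,:3];t=V[:3,3];c=-R.T@t
    d=R.T@np.linalg.inv(im["mtx"])@np.array([u,v,1.]);return c+d*(z-c[2])/d[2]
def proj(im,P):
    p=im["view"][:3,:3]@np.asarray(P,float)+im["view"][:3,3];q=im["mtx"]@p;return q[:2]/q[2]
def crop(im,x,y,w,h,s,name,g=10):
    a=im["pixels"][y:y+h,x:x+w,::-1];a=cv2.resize(a,(w*s,h*s),interpolation=cv2.INTER_CUBIC)
    for i in range((-x)%g,w,g):
        cv2.line(a,(i*s,0),(i*s,6),(0,0,255),1);cv2.putText(a,str(x+i),(i*s,18),0,.4,(0,0,255))
    for i in range((-y)%g,h,g):
        cv2.line(a,(0,i*s),(6,i*s),(0,0,255),1);cv2.putText(a,str(y+i),(8,i*s+4),0,.4,(0,0,255))
    cv2.imwrite("pics/"+name,a)
E
python3 - <<'E'
from h import *
t=get_image("top");s=get_image("scene")
crop(t,140,150,72,75,8,"d1.png");crop(s,295,160,80,75,8,"d2.png");crop(t,280,135,50,65,9,"d3.png");crop(s,150,182,60,75,8,"d4.png")
E
```

```text
(no output)
```

View pics/d1.png

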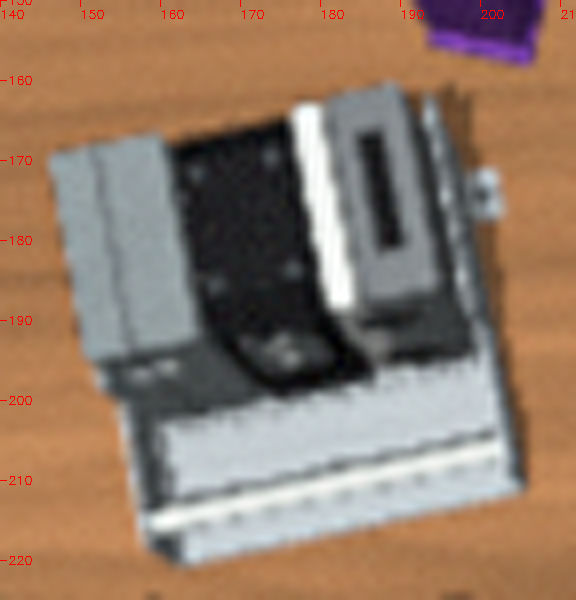

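View pics/d2.png

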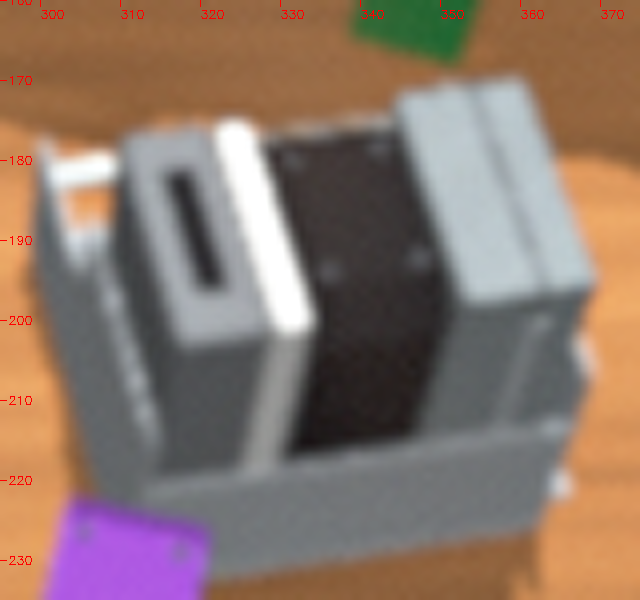

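View pics/d3.png

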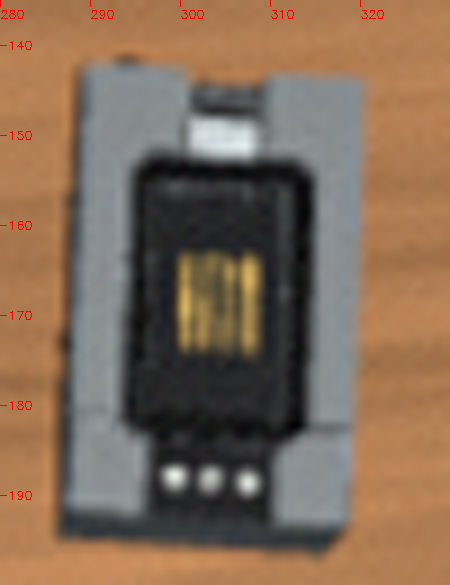

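View pics/d4.png

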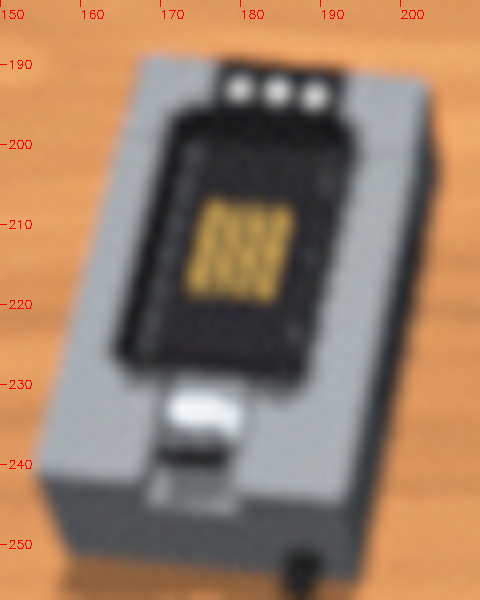

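```bash
python3 - <<'E'
from h import *
t=get_image("top");s=get_image("scene")
def f(nm,im,pts,z):
    P=np.array([ray(im,u,v,z)[:2] for u,v in pts]);print(nm,P.round(0).tolist(),P.mean(0).round(1))
    for i in range(4):
        e=P[(i+1)%4]-P[i];print("   len %.0f ang %.1f"%(np.hypot(*e),np.degrees(np.arctan2(e[1],e[0]))))
f("bit t",t,[(146,169),(160.3,167),(165.3,193.5),(151,195)],156)
f("bit s",s,[(344.5,171.5),(360.5,169.5),(369,195.5),(353,198)],156)
f("parts t",t,[(176.5,163),(190,160.5),(196,187),(182,189)],156)
f("parts s",s,[(310.5,177),(326,175),(334,201),(318,203)],156)
f("ch t",t,[(290,142),(320.5,144),(319,193),(287,192)],64)
f("ch s",s,[(168,189),(204,192.5),(193,244),(155,241.5)],64)
f("gold t",t,[(300,163.5),(309,163.5),(308.5,174),(300,174)],66)
f("gold s",s,[(175.5,207),(186.5,208),(183.5,219),(173.5,218.5)],66)
for z in(58,63): print("bar",ray(t,159,214.5,z),ray(t,201,205,z))
# dots on battery top
print("dots t",[ray(t,*p,154)[:2].round() for p in [(164.5,171.5),(173.7,169.5),(176.5,183.5),(167,185.5)]])
print("dots s",[ray(s,*p,154)[:2].round() for p in [(331.5,180),(342,178.5),(347.5,192),(336,194)]])
E
```

```text
bit t [[573.0, 333.0], [577.0, 287.0], [488.0, 271.0], [485.0, 318.0]] [530.9 302.2]
   len 47 ang -84.7
   len 91 ang -170.3
   len 46 ang 93.1
   len 89 ang 10.3
bit s [[495.0, 277.0], [488.0, 323.0], [577.0, 334.0], [584.0, 290.0]] [535.9 306.3]
   len 46 ang 98.1
   len 89 ang 7.0
   len 45 ang -80.2
   len 90 ang -172.1
parts t [[588.0, 233.0], [594.0, 189.0], [504.0, 171.0], [500.0, 217.0]] [546.7 202.6]
   len 45 ang -82.1
   len 92 ang -169.1
   len 46 ang 95.3
   len 90 ang 10.5
parts s [[513.0, 180.0], [506.0, 224.0], [593.0, 238.0], [599.0, 194.0]] [553.  209.1]
   len 44 ang 98.4
   len 88 ang 8.7
   len 44 ang -82.2
   len 88 ang -171.1
ch t [[670.0, -154.0], [657.0, -261.0], [481.0, -241.0], [490.0, -131.0]] [ 574.5 -196.9]
   len 108 ang -96.9
   len 177 ang 173.5
   len 111 ang 85.2
   len 181 ang -7.3
ch s [[486.0, -235.0], [499.0, -127.0], [671.0, -148.0], [663.0, -254.0]] [ 579.8 -190.9]
   len 109 ang 82.8
   len 173 ang -7.0
   len 107 ang -94.7
   len 178 ang 174.0
gold t [[589.0, -183.0], [587.0, -215.0], [550.0, -210.0], [551.0, -180.0]] [ 569.4 -197.1]
   len 32 ang -93.0
   len 38 ang 172.9
   len 30 ang 87.0
   len 38 ang -4.2
gold s [[551.0, -207.0], [555.0, -174.0], [592.0, -180.0], [590.0, -209.0]] [ 571.9 -192.5]
   len 33 ang 83.4
   len 38 ang -8.8
   len 29 ang -93.9
   len 39 ang 176.7
bar [435.88406538 312.9647431   58.        ] [461.38144581 167.9174534   58.        ]
bar [435.08154102 311.90930202  63.        ] [460.49294596 167.35110224  63.        ]
dots t [array([562., 273.]), array([567., 243.]), array([520., 235.]), array([515., 266.])]
dots s [array([522., 238.]), array([517., 268.]), array([563., 278.]), array([569., 246.])]
```

```bash
cat >> h.py <<'E'
from scipy.spatial.transform import Rotation as Rn
def tool(yaw,tilt=0):
    # tool x = pointing dir: down, tilted by `tilt` toward +x(yaw); tool z along yaw's +-y
    y=np.radians(yaw);f=np.array([np.cos(y),np.sin(y),0]);l=np.array([-np.sin(y),np.cos(y),0])
    X=np.sin(tilt)*f-np.cos(tilt)*np.array([0,0,1.]);Z=l;Y=np.cross(Z,X)
    return np.column_stack([X,Y,Z])
def plan(pos,R,n=None):
    o=get_obs();R0=Rn.from_rotvec(o["orientation"]).as_matrix();p=o["ee_pos"]
    for k,Rt in enumerate((R,R@np.diag([1,-1,-1]))):
        w=Rn.from_matrix(R0.T@Rt).as_rotvec(degrees=True)
        print(k,"tcp",p.round(1),"turn(deg,tool)",w.round(1),"shift before turn(cm)",(R0.T@(np.asarray(pos)-p)/10).round(2),"after turn",(Rt.T@(np.asarray(pos)-p)/10).round(2))
    print("axes",R0.round(2).tolist(),"q",o["qpos"].round(2),"F",o["ft_force"].round(1),"w",round(o["width"],1),"t",o["t"])
E
python3 - <<'E'
from h import *
plan([606,267,280],tool(9.5))
E
```

```text
0 tcp [244.9 574.9 222.5] turn(deg,tool) [-32.6  -0.   -0. ] shift before turn(cm) [ -5.75 -45.29 -14.17] after turn [ -5.75 -30.53 -36.32]
1 tcp [244.9 574.9 222.5] turn(deg,tool) [147.4  -0.    0. ] shift before turn(cm) [ -5.75 -45.29 -14.17] after turn [-5.75 30.53 36.32]
axes [[-0.0, -0.92, 0.39], [-0.0, 0.39, 0.92], [-1.0, -0.0, -0.0]] q [ 1.15  0.42  1.63 -0.    1.09 -0.02] F [0.4 0.3 0.1] w 87.8 t 0.35
```

```bash
python3 -m crank '[[[-1.9,0,0],[-8.2,0,0],1],[[-1.9,0,0],[-8.2,0,0],0],[[-1.9,0,0],[-8.2,0,0],0],[[0,0,0],[-8,0,0],0],[[0,-3.4,-4],[0,0,0],0]]'
python3 -m crank '[[[0,-3.4,-4],[0,0,0],0],[[0,-3.4,-4],[0,0,0],0],[[0,-3.4,-4],[0,0,0],0],[[0,-3.4,-4],[0,0,0],0],[[0,-3.4,-4],[0,0,0],0]]'
python3 -m crank '[[[0,-3.4,-4],[0,0,0],0],[[0,-3.4,-4],[0,0,0],0],[[0,-3.3,-4],[0,0,0],0],[[0,0,0],[0,0,0],0]]'
python3 - <<'E'
from h import *
plan([606,267,280],tool(9.5))
im=get_image("wrist");crop(im,0,0,512,384,1,"w1.png",50)
E
```

```text
t: 0.98
ee_pos: [283.9, 542.5, 280.0]
orientation: [-1.334, 1.122, 1.335]
ft_force: [0.7, -0.1, -0.3]
width: 41.1
t: 1.6
ee_pos: [487.0, 370.8, 279.8]
orientation: [-1.331, 1.126, 1.33]
ft_force: [-0.4, 0.9, -0.3]
width: 0.3
t: 2.1
ee_pos: [607.5, 267.8, 279.3]
orientation: [-1.328, 1.128, 1.327]
ft_force: [-0.2, 0.5, 0.4]
width: 0.5
0 tcp [607.5 267.8 279.3] turn(deg,tool) [-0.2 -0.   0. ] shift before turn(cm) [-0.07  0.16 -0.06] after turn [-0.07  0.16 -0.06]
1 tcp [607.5 267.8 279.3] turn(deg,tool) [179.8   0.    0. ] shift before turn(cm) [-0.07  0.16 -0.06] after turn [-0.07 -0.16  0.06]
axes [[0.0, -0.99, -0.16], [-0.0, -0.16, 0.99], [-1.0, -0.0, -0.0]] q [ 0.4   0.43  1.49 -0.    1.23 -1.34] F [-0.2  0.5  0.4] w 0.5 t 2.1
```

View pics/w1.png

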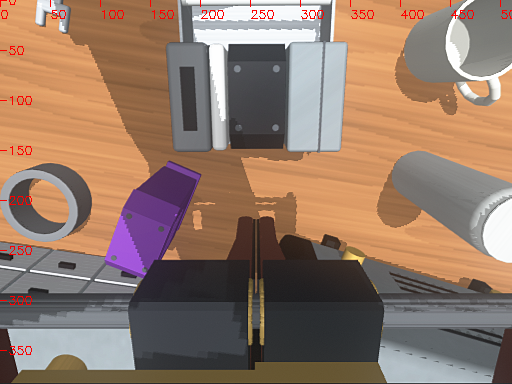

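```bash
python3 - <<'E'
from h import *
im=get_image("wrist")
P=[ray(im,*p,154)[:2] for p in [(236.5,68),(276,68),(275.5,128),(238.5,128)]]
P=np.array(P);print(P.round(1),P.mean(0)); 
for a,b in((3,0),(2,1)): e=P[a]-P[b];print(np.degrees(np.arctan2(e[1],e[0])))
for n,q in(("bit",[(288,42),(346,42),(342,150),(289,150)]),("parts",[(166,43),(227,43),(227,150),(173,151)])):
    Q=np.array([ray(im,*p,156)[:2] for p in q]);print(n,Q.round(1).tolist(),Q.mean(0),[np.degrees(np.arctan2(*(Q[i]-Q[j])[::-1])) for i,j in((3,0),(2,1))])
o=get_obs();print(proj(im,o["ee_pos"]))
E
```

```text
[[518.  239.5]
 [512.7 271.5]
 [561.  279.9]
 [566.2 248.3]] [539.47084816 259.79131214]
10.406499313045533
9.777740917708124
bit [[491.9, 277.4], [484.4, 323.2], [570.2, 340.4], [577.7, 294.7]] [531.05425387 308.93858326] [np.float64(11.430478640405434), np.float64(11.35139155642257)]
parts [[508.5, 181.1], [500.6, 229.3], [586.4, 241.3], [594.9, 194.8]] [547.60094342 211.62971318] [np.float64(9.007898174669767), np.float64(7.930795922647191)]
[256.39710864 234.14071336]
```

```bash
python3 -m crank '[[[4,0,0.3],[0,0,0],0],[[4,0,0],[0,0,0],0],[[4,0,0],[0,0,0],0],[[4,0,0],[0,0,0],0],[[0.4,0.5,0],[0,0,0],0]]'
python3 - <<'E'
from h import *
plan([602,269,115],tool(9.5))
im=get_image("wrist");crop(im,0,0,512,384,1,"w2.png",50)
E
```

```text
t: 2.82
ee_pos: [596.8, 272.9, 113.0]
orientation: [-1.33, 1.13, 1.335]
ft_force: [0.1, 0.3, -0.7]
width: 0.4
0 tcp [596.8 272.9 113. ] turn(deg,tool) [ 0.1 -0.1 -0.3] shift before turn(cm) [-0.21 -0.45 -0.47] after turn [-0.2  -0.45 -0.47]
1 tcp [596.8 272.9 113. ] turn(deg,tool) [-1.799e+02  5.000e-01 -1.000e-01] shift before turn(cm) [-0.21 -0.45 -0.47] after turn [-0.2   0.45  0.47]
axes [[-0.01, -0.99, -0.17], [-0.0, -0.17, 0.99], [-1.0, 0.01, -0.0]] q [ 0.41  0.6   1.62  0.    0.93 -1.33] F [ 0.1  0.3 -0.7] w 0.4 t 2.825
```

View pics/w2.png

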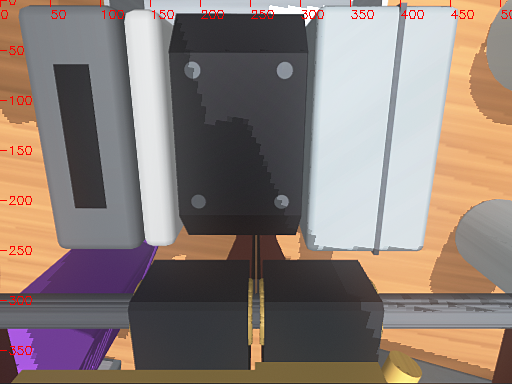

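```bash
python3 -m crank '[[[0,0,-0.5],[0,0,0],0],[[0,0.5,0],[0,0,0],0],[[0,0.6,0],[0,0,0],0],[[0,0.6,0],[0,0,0],0],[[0,0.6,0],[0,0,0],0]]'
python3 - <<'E'
from h import *
plan([602,269,115],tool(9.5))
im=get_image("wrist");crop(im,0,0,512,384,1,"w3.png",50)
E
```

```text
t: 3.5
ee_pos: [582.7, 265.3, 119.7]
orientation: [-1.333, 1.115, 1.323]
ft_force: [7.5, 0.2, 8.0]
width: 0.7
0 tcp [582.7 265.3 119.7] turn(deg,tool) [0.  0.1 0.7] shift before turn(cm) [ 0.5  -1.96  0.04] after turn [ 0.47 -1.96  0.05]
1 tcp [582.7 265.3 119.7] turn(deg,tool) [-180.    -1.1    0.2] shift before turn(cm) [ 0.5  -1.96  0.04] after turn [ 0.47  1.96 -0.05]
axes [[0.01, -0.99, -0.17], [0.0, -0.17, 0.99], [-1.0, -0.01, 0.0]] q [ 0.41  0.56  1.67 -0.    0.9  -1.33] F [7.5 0.2 8. ] w 0.7 t 3.5
```

View pics/w3.png

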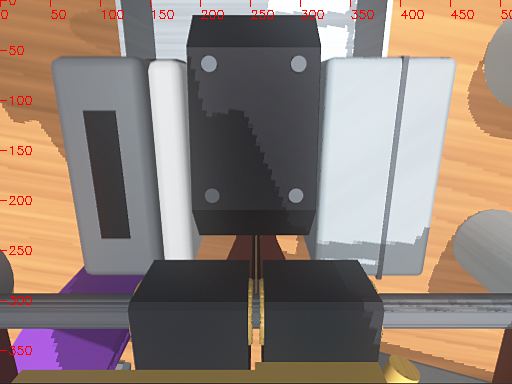

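```bash
python3 -m crank '[[[0,0.6,0],[0,0,0],0],[[0,0.6,0],[0,0,0],0],[[0,0.6,0],[0,0,0],0],[[0,0.5,0],[0,0,0],0],[[0,0.5,0],[0,0,0],0]]'
python3 - <<'E'
from h import *
plan([602,269,115],tool(9.5))
im=get_image("wrist");crop(im,0,0,512,384,1,"w4.png",50)
E
```

```text
t: 4.18
ee_pos: [555.3, 260.9, 120.1]
orientation: [-1.333, 1.114, 1.323]
ft_force: [7.6, 0.6, 14.7]
width: 0.4
0 tcp [555.3 260.9 120.1] turn(deg,tool) [0.  0.2 0.7] shift before turn(cm) [ 0.57 -4.74  0.03] after turn [ 0.51 -4.74  0.03]
1 tcp [555.3 260.9 120.1] turn(deg,tool) [-180.    -1.1    0.2] shift before turn(cm) [ 0.57 -4.74  0.03] after turn [ 0.51  4.74 -0.03]
axes [[0.01, -0.99, -0.17], [0.0, -0.17, 0.99], [-1.0, -0.01, 0.0]] q [ 0.42  0.53  1.73 -0.    0.87 -1.32] F [ 7.6  0.6 14.7] w 0.4 t 4.175
```

View pics/w4.png

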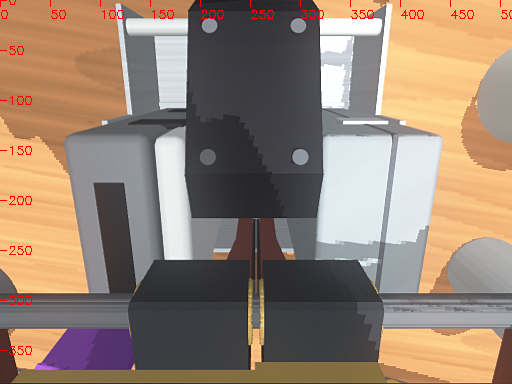

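```bash
python3 -m crank '[[[0,0.4,0],[0,0,0],0],[[0,0.4,0],[0,0,0],0],[[0,0.4,0],[0,0,0],0],[[0,0.4,0],[0,0,0],0],[[0,0.4,0],[0,0,0],0]]'
python3 - <<'E'
from h import *
plan([602,269,115],tool(9.5))
im=get_image("wrist");crop(im,0,0,512,384,1,"w5.png",50)
E
```

```text
t: 4.85
ee_pos: [532.9, 256.7, 118.8]
orientation: [-1.331, 1.12, 1.327]
ft_force: [0.1, 0.5, -0.1]
width: 0.6
0 tcp [532.9 256.7 118.8] turn(deg,tool) [-0.   0.1  0.4] shift before turn(cm) [ 0.42 -7.01  0.08] after turn [ 0.38 -7.02  0.07]
1 tcp [532.9 256.7 118.8] turn(deg,tool) [180.    0.6  -0.2] shift before turn(cm) [ 0.42 -7.01  0.08] after turn [ 0.38  7.02 -0.07]
axes [[0.01, -0.99, -0.16], [0.0, -0.16, 0.99], [-1.0, -0.01, 0.0]] q [ 0.43  0.51  1.78 -0.    0.85 -1.31] F [ 0.1  0.5 -0.1] w 0.6 t 4.85
```

View pics/w5.png

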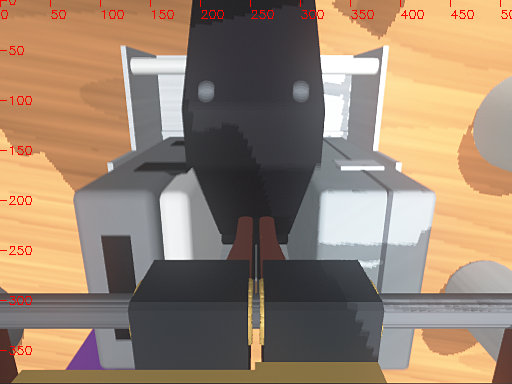

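```bash
python3 -m crank '[[[-1,-0.8,0],[0,0,0],0],[[-5,0,0],[0,0,0],0],[[-5,0,0],[0,0,0],2],[[-5,0,0],[0,0,0],6.5],[[0,0,0],[0,0,0],6.5]]'
python3 - <<'E'
from h import *
plan([400,234,230],tool(9.7,.7))
for n in("wrist","top","scene"):
  im=get_image(n)
  crop(im,*dict(wrist=(0,0,512,384,1),top=(135,145,80,90,6),scene=(290,140,90,95,6))[n],f"x_{n}.png",50 if n=="wrist" else 10)
E
```

```text
t: 5.52
ee_pos: [541.1, 258.2, 280.7]
orientation: [-1.332, 1.118, 1.326]
ft_force: [0.0, 0.1, -0.3]
width: 27.3
0 tcp [541.1 258.2 280.7] turn(deg,tool) [ -0.2   0.1 -39.6] shift before turn(cm) [ 4.95 14.36 -0.07] after turn [-5.350e+00  1.421e+01 -1.000e-02]
1 tcp [541.1 258.2 280.7] turn(deg,tool) [ 1.691e+02 -6.100e+01 -1.000e-01] shift before turn(cm) [ 4.95 14.36 -0.07] after turn [-5.350e+00 -1.421e+01  1.000e-02]
axes [[0.01, -0.99, -0.17], [0.0, -0.17, 0.99], [-1.0, -0.01, 0.0]] q [ 0.43  0.32  1.64  0.    1.17 -1.31] F [ 0.   0.1 -0.3] w 27.3 t 5.525
```

View pics/x_wrist.png

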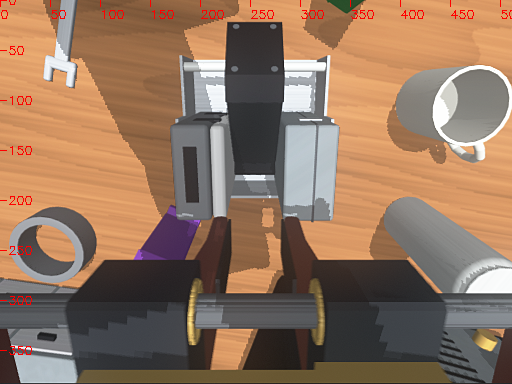

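View pics/x_scene.png

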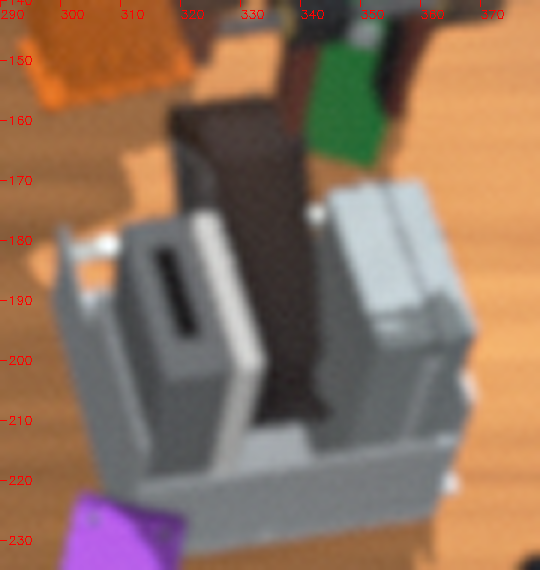

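View pics/x_top.png

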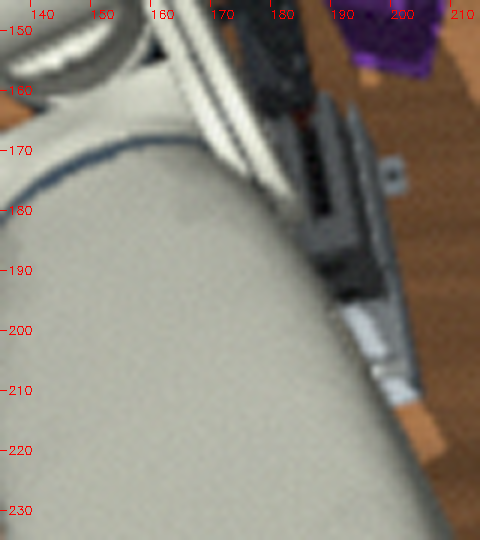

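```bash
python3 - <<'E'
from h import *
im=get_image("wrist")
b=np.array([540,258.]);
for th in(.65,.7,.75):
  for yw in (9.7,):
    y=np.radians(yw);f=np.array([np.cos(y),np.sin(y)]);l=np.array([-f[1],f[0]])
    out=[]
    for d,w in((45-24.5,-16),(45-24.5,16),(45+24.5,-16),(45+24.5,16)):
        x=-45-150*np.sin(th)+d*np.cos(th);z=4+150*np.cos(th)+d*np.sin(th)
        out.append(proj(im,[*(b+f*x+l*w),z]).round(0).tolist())
    print(th,out)
crop(im,200,0,130,100,6,"w6.png")
E
```

```text
0.65 [[236.0, 37.0], [274.0, 37.0], [235.0, 85.0], [276.0, 85.0]]
0.7 [[236.0, 29.0], [274.0, 29.0], [235.0, 74.0], [276.0, 74.0]]
0.75 [[237.0, 22.0], [274.0, 22.0], [235.0, 64.0], [276.0, 64.0]]
```

View pics/w6.png

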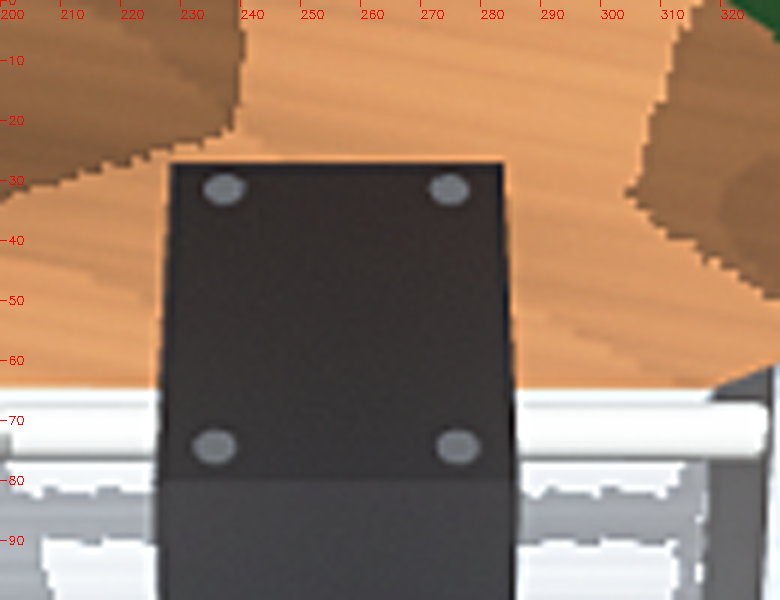

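```bash
python3 -m crank '[[[0,4.8,0],[0,0,0],6.5],[[0,4.8,0],[0,0,0],6.5],[[0,4.8,0],[0,0,-9.9],6.5],[[0,0,0],[0,0,-9.9],6.5],[[0,0,0],[0,0,-9.9],6.5]]'
python3 -m crank '[[[0,0,0],[0,0,-9.9],6.5],[[0,0,0],[0,0,0],6.5]]'
python3 - <<'E'
from h import *
plan([400,234,190],tool(9.7,.7))
plan([463,245,113],tool(9.7,.7))
E
```

```text
t: 6.35
ee_pos: [395.5, 233.1, 275.0]
orientation: [-1.494, 0.704, 0.944]
ft_force: [0.7, -0.9, 0.2]
width: 65.1
t: 6.6
ee_pos: [396.9, 228.0, 273.0]
orientation: [-1.525, 0.642, 0.856]
ft_force: [0.2, 0.4, 0.3]
width: 65.0
0 tcp [396.9 228.  273. ] turn(deg,tool) [-0.1 -1.2 -4.7] shift before turn(cm) [6.98 4.48 0.67] after turn [6.61 5.03 0.53]
1 tcp [396.9 228.  273. ] turn(deg,tool) [179.8  -7.3   1.9] shift before turn(cm) [6.98 4.48 0.67] after turn [ 6.61 -5.03 -0.53]
axes [[0.57, -0.8, -0.15], [0.08, -0.14, 0.99], [-0.81, -0.58, -0.02]] q [ 0.71 -0.08  2.28 -0.71  0.51 -0.47] F [0.2 0.4 0.3] w 65.0 t 6.6
0 tcp [396.9 228.  273. ] turn(deg,tool) [-0.1 -1.2 -4.7] shift before turn(cm) [16.96  3.74  0.91] after turn [16.62  5.1   0.56]
1 tcp [396.9 228.  273. ] turn(deg,tool) [179.8  -7.3   1.9] shift before turn(cm) [16.96  3.74  0.91] after turn [16.62 -5.1  -0.56]
axes [[0.57, -0.8, -0.15], [0.08, -0.14, 0.99], [-0.81, -0.58, -0.02]] q [ 0.71 -0.08  2.28 -0.71  0.51 -0.47] F [0.2 0.4 0.3] w 65.0 t 6.6
```

```bash
python3 -m crank '[[[0,2.5,0.3],[0,0,-2.4],6.5],[[0,2.5,0.3],[0,0,-2.3],6.5],[[3,0,0],[0,0,0],6.5],[[3,0,0],[0,0,0],6.5],[[0,0,0],[0,0,0],6.5]]'
python3 - <<'E'
from h import *
plan([463,245,113],tool(9.7,.7))
im=get_image("wrist");crop(im,0,0,512,384,1,"w7.png",50)
E
```

```text
t: 7.22
ee_pos: [398.1, 235.6, 211.5]
orientation: [-1.537, 0.594, 0.799]
ft_force: [-0.4, -0.8, -0.1]
width: 64.8
0 tcp [398.1 235.6 211.5] turn(deg,tool) [-0.3 -1.6 -0.8] shift before turn(cm) [11.77  1.16  0.15] after turn [11.75  1.33 -0.17]
1 tcp [398.1 235.6 211.5] turn(deg,tool) [179.7  -1.3   2.5] shift before turn(cm) [11.77  1.16  0.15] after turn [11.75 -1.33  0.17]
axes [[0.63, -0.76, -0.15], [0.08, -0.13, 0.99], [-0.77, -0.63, -0.02]] q [ 0.76  0.08  2.37 -1.31  0.4   0.2 ] F [-0.4 -0.8 -0.1] w 64.8 t 7.225
```

View pics/w7.png

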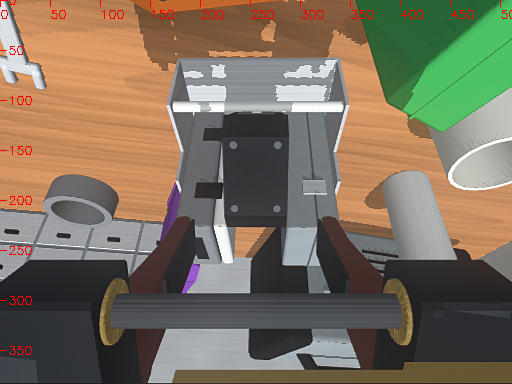

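```bash
python3 -m crank '[[[-1,0,0],[0,0,8],6.5],[[0,0,0],[0,0,8],6.5],[[0,0,0],[0,0,0],6.5]]'
python3 - <<'E'
from h import *
plan([458,244,110],tool(9.7,.4))
E
```

```text
t: 7.65
ee_pos: [398.8, 227.3, 216.4]
orientation: [-1.519, 0.724, 0.876]
ft_force: [-1.0, 0.0, 0.0]
width: 64.9
0 tcp [398.8 227.3 216.4] turn(deg,tool) [-1.1 -3.1  8.8] shift before turn(cm) [12.21  0.4   1.32] after turn [12.18 -1.49  0.65]
1 tcp [398.8 227.3 216.4] turn(deg,tool) [178.3  13.7   4.8] shift before turn(cm) [12.21  0.4   1.32] after turn [12.18  1.49 -0.65]
axes [[0.53, -0.84, -0.13], [0.03, -0.13, 0.99], [-0.85, -0.53, -0.04]] q [ 0.71  0.05  2.3  -0.79  0.46 -0.34] F [-1.  0.  0.] w 64.9 t 7.65
```

```bash
python3 -m crank '[[[0,0,0],[-0.6,-1.5,4.5],6.5],[[0,0,0],[-0.6,-1.5,4.5],6.5],[[0,0,0],[0,0,0],6.5]]'
python3 - <<'E'
from h import *
plan([458,244,110],tool(9.7,.4))
E
```

```text
t: 8.02
ee_pos: [398.7, 225.9, 215.5]
orientation: [-1.47, 0.807, 1.031]
ft_force: [0.9, -0.2, -0.7]
width: 64.9
0 tcp [398.7 225.9 215.5] turn(deg,tool) [-0.  -0.4  0.1] shift before turn(cm) [12.11 -1.54  0.87] after turn [12.11 -1.56  0.78]
1 tcp [398.7 225.9 215.5] turn(deg,tool) [1.8e+02 1.0e-01 7.0e-01] shift before turn(cm) [12.11 -1.54  0.87] after turn [12.11  1.56 -0.78]
axes [[0.39, -0.91, -0.17], [0.06, -0.15, 0.99], [-0.92, -0.39, -0.01]] q [ 0.61  0.05  2.23 -0.35  0.53 -0.86] F [ 0.9 -0.2 -0.7] w 64.9 t 8.025
```

```bash
python3 -m crank '[[[1.5,-1.5,0.8],[0,0,0],6.5],[[2,0,0],[0,0,0],6.5],[[2,0,0],[0,0,0],6.5],[[0,0,0],[0,0,0],6.5]]'
python3 - <<'E'
from h import *
plan([458,244,110],tool(9.7,.4))
im=get_image("wrist");crop(im,0,0,512,384,1,"w8.png",50)
E
```

```text
t: 8.52
ee_pos: [429.9, 239.2, 168.5]
orientation: [-1.472, 0.81, 1.036]
ft_force: [-0.3, -0.1, -0.1]
width: 64.8
0 tcp [429.9 239.2 168.5] turn(deg,tool) [ 0.2 -0.5 -0.2] shift before turn(cm) [ 6.49 -0.37  0.05] after turn [ 6.49 -0.35 -0.  ]
1 tcp [429.9 239.2 168.5] turn(deg,tool) [-179.8    0.3   -0.8] shift before turn(cm) [ 6.49 -0.37  0.05] after turn [6.49 0.35 0.  ]
axes [[0.38, -0.91, -0.17], [0.06, -0.16, 0.99], [-0.92, -0.39, -0.01]] q [ 0.59  0.2   2.2  -0.42  0.41 -0.79] F [-0.3 -0.1 -0.1] w 64.8 t 8.525
```

View pics/w8.png

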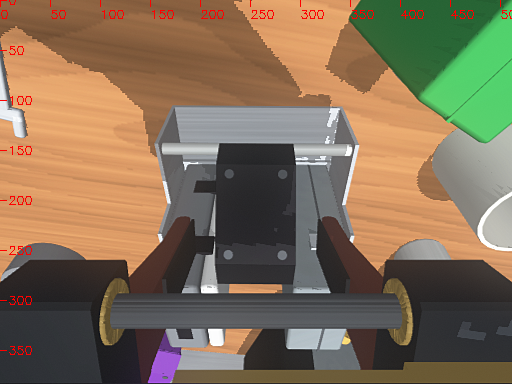

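```bash
python3 -m crank '[[[1.6,-0.2,0.2],[0,0,0],6.5],[[1.6,-0.2,0],[0,0,0],6.5],[[0,0,0],[0,0,0],6.5]]'
python3 - <<'E'
from h import *
plan([458,244,110],tool(9.7,.4))
E
```

```text
t: 8.95
ee_pos: [446.5, 244.5, 142.1]
orientation: [-1.471, 0.807, 1.036]
ft_force: [0.3, 0.1, 0.5]
width: 64.9
0 tcp [446.5 244.5 142.1] turn(deg,tool) [ 0.1 -0.4 -0.1] shift before turn(cm) [ 3.4   0.21 -0.22] after turn [ 3.4   0.21 -0.24]
1 tcp [446.5 244.5 142.1] turn(deg,tool) [-1.799e+02  1.000e-01 -6.000e-01] shift before turn(cm) [ 3.4   0.21 -0.22] after turn [ 3.4  -0.21  0.24]
axes [[0.38, -0.91, -0.17], [0.06, -0.16, 0.99], [-0.92, -0.39, -0.01]] q [ 0.57  0.28  2.19 -0.49  0.35 -0.74] F [0.3 0.1 0.5] w 64.9 t 8.95
```

```bash
python3 -m crank '[[[1.7,0.1,0],[0,0,0],6.5],[[1.6,0.1,0],[0,0,0],6.5],[[0,0,0],[0,0,0],6.5]]'
python3 - <<'E'
from h import *
plan([458,244,110],tool(9.7,.4))
im=get_image("wrist");crop(im,0,0,512,384,1,"w9.png",50)
E
```

```text
t: 9.32
ee_pos: [457.3, 246.1, 111.1]
orientation: [-1.471, 0.807, 1.036]
ft_force: [0.6, -0.5, -1.0]
width: 65.1
0 tcp [457.3 246.1 111.1] turn(deg,tool) [ 0.1 -0.4 -0.1] shift before turn(cm) [ 0.12  0.01 -0.22] after turn [ 0.11  0.01 -0.22]
1 tcp [457.3 246.1 111.1] turn(deg,tool) [-1.798e+02  1.000e-01 -6.000e-01] shift before turn(cm) [ 0.12  0.01 -0.22] after turn [ 0.11 -0.01  0.22]
axes [[0.38, -0.91, -0.17], [0.06, -0.16, 0.99], [-0.92, -0.39, -0.01]] q [ 0.56  0.36  2.18 -0.59  0.28 -0.63] F [ 0.6 -0.5 -1. ] w 65.1 t 9.325
```

View pics/w9.png

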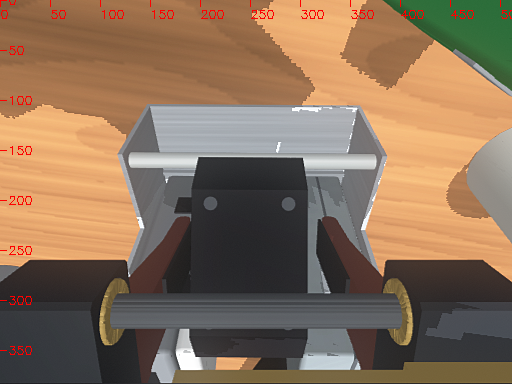

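```bash
python3 -m crank '[[[0.1,0,-0.2],[0,0,0],6.5],[[0,0,0],[0,0,0],4.0],[[0,0,0],[0,0,0],4.0],[[0,0,0],[0,0,0],4.0],[[0,0,0],[0,0,0],4.0]]'
python3 -m crank '[[[0,0,0],[0,0,0],4.0]]'
python3 - <<'E'
from h import *
plan([458,244,210],tool(9.7,.4))
im=get_image("wrist");crop(im,0,0,512,384,1,"w10.png",50)
E
```

```text
t: 10.0
ee_pos: [458.6, 244.5, 110.4]
orientation: [-1.471, 0.806, 1.036]
ft_force: [-1.9, -0.5, 5.8]
width: 47.8
t: 10.12
ee_pos: [458.6, 244.6, 110.4]
orientation: [-1.471, 0.806, 1.036]
ft_force: [-1.5, -0.9, 6.0]
width: 48.1
0 tcp [458.6 244.6 110.4] turn(deg,tool) [ 0.1 -0.3 -0. ] shift before turn(cm) [-9.21 -3.81 -0.1 ] after turn [-9.2  -3.81 -0.04]
1 tcp [458.6 244.6 110.4] turn(deg,tool) [-179.9    0.    -0.5] shift before turn(cm) [-9.21 -3.81 -0.1 ] after turn [-9.2   3.81  0.04]
axes [[0.38, -0.91, -0.17], [0.06, -0.16, 0.99], [-0.92, -0.39, -0.01]] q [ 0.56  0.36  2.18 -0.6   0.28 -0.63] F [-1.5 -0.9  6. ] w 48.1 t 10.125
```

View pics/w10.png

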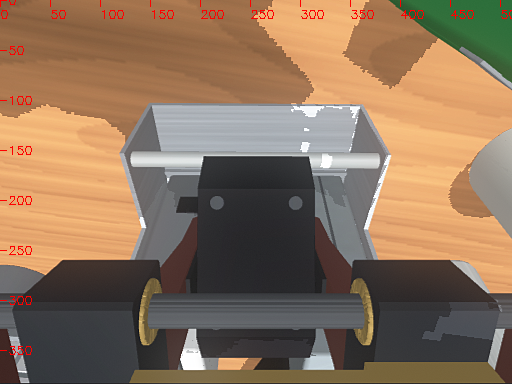

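```bash
python3 -m crank '[[[-0.9,-0.4,0],[0,0,0],4.0],[[-1.4,-0.6,0],[0,0,0],4.0],[[-1.4,-0.6,0],[0,0,0],4.0],[[0,0,0],[0,0,0],4]]'
python3 - <<'E'
from h import *
plan([458,244,265],tool(9.7,.4))
im=get_image("wrist");crop(im,0,0,512,384,1,"w11.png",50)
im=get_image("scene");crop(im,280,130,110,110,5,"s11.png",10)
E
```

```text
t: 10.68
ee_pos: [458.1, 244.2, 150.0]
orientation: [-1.471, 0.808, 1.036]
ft_force: [0.9, -0.4, -8.1]
width: 48.3
0 tcp [458.1 244.2 150. ] turn(deg,tool) [ 0.1 -0.4 -0.1] shift before turn(cm) [-10.61  -4.44  -0.1 ] after turn [-10.6   -4.47  -0.02]
1 tcp [458.1 244.2 150. ] turn(deg,tool) [-179.9    0.2   -0.6] shift before turn(cm) [-10.61  -4.44  -0.1 ] after turn [-10.6    4.47   0.02]
axes [[0.38, -0.91, -0.17], [0.06, -0.16, 0.99], [-0.92, -0.39, -0.01]] q [ 0.56  0.27  2.16 -0.44  0.37 -0.8 ] F [ 0.9 -0.4 -8.1] w 48.3 t 10.675
```

View pics/w11.png

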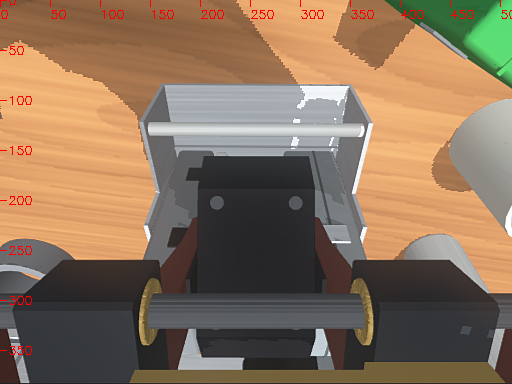

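View pics/s11.png

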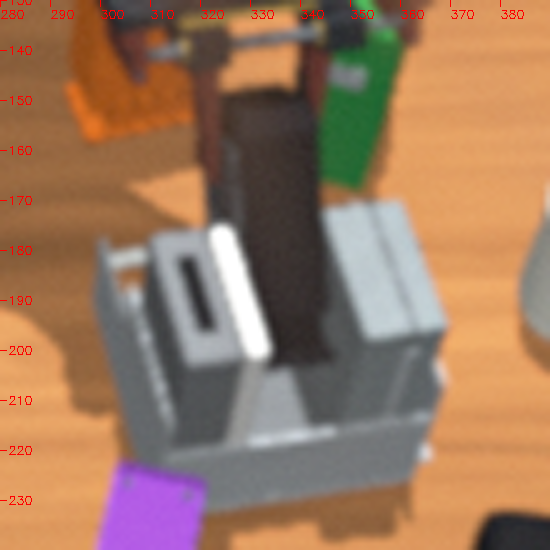

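```bash
python3 -m crank '[[[-2.3,-1,0],[0,0,0],4.0],[[-2.3,-1,0],[0,0,0],4.0],[[-2.3,-1,0],[0,0,0],4.0],[[-2.3,-1,0],[0,0,0],4],[[-2.3,-1,0],[0,0,0],4]]'
python3 -m crank '[[[-2.3,-1,0],[0,0,0],4.0],[[0,0,0],[0,0,0],4]]'
python3 - <<'E'
from h import *
plan([458,244,300],tool(9.7,-.295))
plan([560,-193,300],tool(-6.5,-.295))
im=get_image("wrist");crop(im,0,0,512,384,1,"w12.png",50)
E
```

```text
t: 11.4
ee_pos: [458.8, 244.9, 274.5]
orientation: [-1.471, 0.81, 1.038]
ft_force: [0.9, 0.4, -9.1]
width: 47.8
t: 11.65
ee_pos: [460.6, 246.1, 301.2]
orientation: [-1.471, 0.805, 1.035]
ft_force: [0.2, 0.8, -8.6]
width: 47.5
0 tcp [460.6 246.1 301.2] turn(deg,tool) [-0.  -0.3 39.8] shift before turn(cm) [-0.    0.32 -0.16] after turn [ 0.2   0.25 -0.16]
1 tcp [460.6 246.1 301.2] turn(deg,tool) [169.2  61.3   0.5] shift before turn(cm) [-0.    0.32 -0.16] after turn [ 0.2  -0.25  0.16]
axes [[0.38, -0.91, -0.17], [0.06, -0.16, 0.99], [-0.92, -0.39, -0.01]] q [ 0.56  0.02  2.02 -0.23  0.74 -1.04] F [ 0.2  0.8 -8.6] w 47.5 t 11.65
0 tcp [460.6 246.1 301.2] turn(deg,tool) [16.5  0.5 39.6] shift before turn(cm) [  1.3   -2.07 -44.95] after turn [ -4.2  -14.24 -42.5 ]
1 tcp [460.6 246.1 301.2] turn(deg,tool) [-154.   -55.9    0.7] shift before turn(cm) [  1.3   -2.07 -44.95] after turn [-4.2  14.24 42.5 ]
axes [[0.38, -0.91, -0.17], [0.06, -0.16, 0.99], [-0.92, -0.39, -0.01]] q [ 0.56  0.02  2.02 -0.23  0.74 -1.04] F [ 0.2  0.8 -8.6] w 47.5 t 11.65
```

View pics/w12.png

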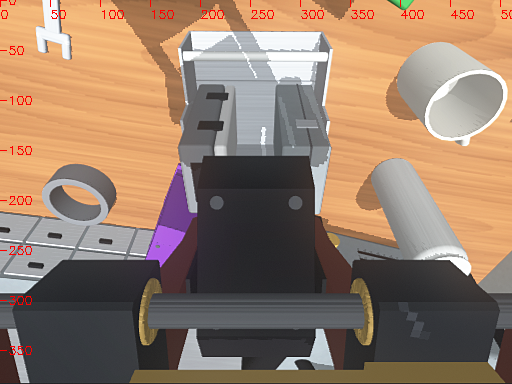

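```bash
python3 -m crank '[[[0,0,0],[0,0,8],4.0],[[0,0,-2],[0,0,8],4.0],[[0,0,-3],[0,0,8],4.0],[[0,0,-3],[0,0,8],4],[[0,0,-3],[0,0,7.6],4]]'
python3 - <<'E'
from h import *
plan([560,-193,300],tool(-6.5,-.295))
E
```

```text
t: 12.32
ee_pos: [479.3, 136.2, 299.5]
orientation: [-1.202, 1.367, 1.539]
ft_force: [0.3, 0.7, -9.3]
width: 47.4
0 tcp [479.3 136.2 299.5] turn(deg,tool) [15.3 -5.1 -0. ] shift before turn(cm) [ -0.53  -2.38 -33.81] after turn [ -3.47 -11.22 -31.79]
1 tcp [479.3 136.2 299.5] turn(deg,tool) [-1.645e+02  1.000e-01 -7.400e+00] shift before turn(cm) [ -0.53  -2.38 -33.81] after turn [-3.47 11.22 31.79]
axes [[-0.29, -0.94, -0.17], [-0.06, -0.16, 0.99], [-0.96, 0.29, -0.01]] q [ 0.24  0.3   1.65  0.02  1.48 -1.5 ] F [ 0.3  0.7 -9.3] w 47.4 t 12.325
```

```bash
python3 -m crank '[[[0,0,-3],[3.8,-1.3,0],4.0],[[0,0,-4],[3.8,-1.3,0],4.0],[[0,0,-4],[3.8,-1.3,0],4.0],[[0,0,-4],[3.9,-1.2,0],4],[[0,0,-3],[0,0,0],4]]'
python3 - <<'E'
from h import *
plan([564.5,-192.4,300],tool(-6.5,-.295))
im=get_image("wrist");crop(im,0,0,512,384,1,"w13.png",50)
E
```

```text
t: 12.95
ee_pos: [483.9, -43.9, 299.3]
orientation: [-0.959, 1.458, 1.339]
ft_force: [0.5, 0.0, -7.9]
width: 47.8
0 tcp [483.9 -43.9 299.3] turn(deg,tool) [-0.1  0.   0.1] shift before turn(cm) [ -2.87  -9.27 -13.84] after turn [ -2.88  -9.25 -13.85]
1 tcp [483.9 -43.9 299.3] turn(deg,tool) [ 1.799e+02  2.000e-01 -1.000e-01] shift before turn(cm) [ -2.87  -9.27 -13.84] after turn [-2.88  9.25 13.85]
axes [[-0.29, -0.95, 0.11], [0.03, 0.11, 0.99], [-0.96, 0.29, 0.0]] q [-0.12  0.28  1.68  0.    1.47 -1.57] F [ 0.5  0.  -7.9] w 47.8 t 12.95
```

View pics/w13.png

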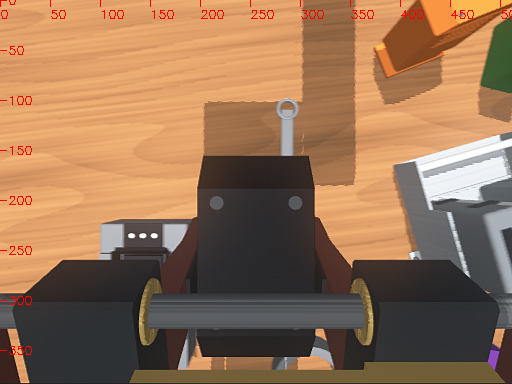

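```bash
python3 -m crank '[[[-1.3,-4.4,-2.5],[0,0,0],4.0],[[-1.3,-4.4,-2.5],[0,0,0],4.0],[[-1.3,-4.4,-2.5],[0,0,0],4.0],[[-1.3,-4.4,-2.5],[0,0,0],4],[[-1.3,-4.4,-2.5],[0,0,0],4]]'
python3 -m crank '[[[0,0,0],[0,0,0],4.0],[[0,0,0],[0,0,0],4.0]]'
python3 - <<'E'
from h import *
plan([564.5,-192.4,300],tool(-6.5,-.295))
im=get_image("wrist");crop(im,0,0,512,384,1,"w14.png",50);crop(im,200,0,120,160,5,"w14b.png",10)
np.save("w14.npy",im,allow_pickle=True)
E
```

```text
t: 13.62
ee_pos: [699.3, -192.6, 296.8]
orientation: [-0.96, 1.457, 1.342]
ft_force: [1.9, -0.1, -8.8]
width: 47.8
t: 13.88
ee_pos: [697.5, -191.4, 297.0]
orientation: [-0.958, 1.458, 1.344]
ft_force: [-0.2, 0.3, -9.0]
width: 47.7
0 tcp [ 697.5 -191.4  297. ] turn(deg,tool) [ 0.1  0.1 -0. ] shift before turn(cm) [ 3.55 12.72 -1.59] after turn [ 3.55 12.72 -1.61]
1 tcp [ 697.5 -191.4  297. ] turn(deg,tool) [-1.799e+02  1.000e-01  2.000e-01] shift before turn(cm) [ 3.55 12.72 -1.59] after turn [  3.55 -12.72   1.61]
axes [[-0.29, -0.95, 0.11], [0.03, 0.11, 0.99], [-0.96, 0.29, 0.0]] q [-0.27  0.67  1.08 -0.04  1.69 -1.72] F [-0.2  0.3 -9. ] w 47.7 t 13.875
```

View pics/w14.png

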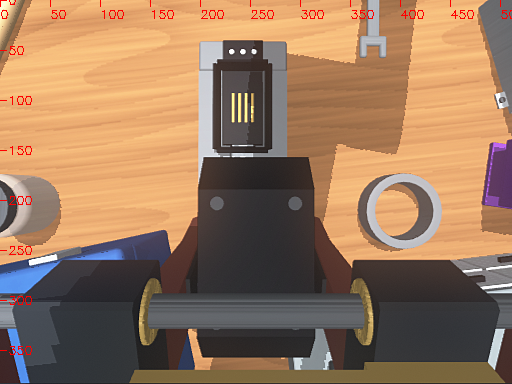

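View pics/w14b.png

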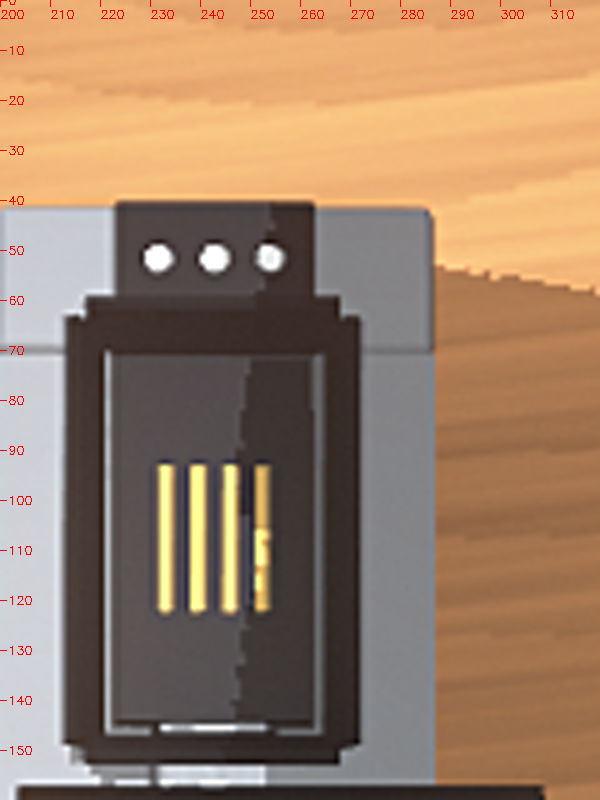

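```bash
python3 - <<'E'
from h import *
im=np.load("w14.npy",allow_pickle=True).item()
def f(n,q,z):
    Q=np.array([ray(im,*p,z)[:2] for p in q]);print(n,Q.round(1).tolist(),Q.mean(0).round(1),[np.round(np.degrees(np.arctan2(*(Q[i]-Q[j])[::-1])),1) for i,j in((3,0),(2,1))])
f("gold",[(231.2,92.3),(253.8,92.3),(253.8,122.3),(231.2,122.3)],66)
f("collar",[(213,59.5),(272,59.5),(272,152.5),(212.5,152.5)],76)
f("inner",[(221,70),(264,70),(263.5,146),(221,146)],66)
E
```

```text
gold [[550.6, -203.8], [553.8, -176.0], [590.8, -180.2], [587.7, -208.0]] [ 570.7 -192. ] [np.float64(-6.4), np.float64(-6.5)]
collar [[511.5, -220.9], [519.5, -149.9], [631.6, -162.7], [623.5, -234.1]] [ 571.5 -191.9] [np.float64(-6.7), np.float64(-6.5)]
inner [[521.6, -213.3], [527.6, -160.3], [621.4, -171.6], [615.5, -223.9]] [ 571.5 -192.3] [np.float64(-6.4), np.float64(-6.9)]
```

```bash
python3 - <<'E'
from h import *
im=np.load("w14.npy",allow_pickle=True).item()
o=get_obs();p=o["ee_pos"];y=np.radians(-6.5);f=np.array([np.cos(y),np.sin(y),0]);l=np.array([-f[1],f[0],0]);k=np.array([0,0,1.])
for tilt in (-.05,0,.05):
    bx=np.cos(tilt)*f+np.sin(tilt)*k; bz=np.cos(tilt)*k-np.sin(tilt)*f
    org=p-(-5.5*bx+106*bz)
    print(tilt,[proj(im,org+bx*a+l*b+bz*c).round(0).tolist() for a,b,c in((-24.5,-16,150),(-24.5,16,150),(24.5,-16,150),(-45,-24,135),(-30,-24,150),(45,24,135))])
E
```

```text
-0.05 [[215.0, 210.0], [295.0, 210.0], [215.0, 331.0], [200.0, 159.0], [194.0, 196.0], [308.0, 360.0]]
0 [[215.0, 204.0], [295.0, 204.0], [215.0, 327.0], [201.0, 156.0], [195.0, 190.0], [309.0, 360.0]]
0.05 [[215.0, 199.0], [295.0, 199.0], [214.0, 323.0], [202.0, 154.0], [195.0, 185.0], [310.0, 359.0]]
```

```bash
python3 -m crank '[[[0.95,3.15,-0.37],[0,0,0],4.0],[[0.95,3.15,-0.37],[0,0,0],4.0],[[0.95,3.15,-0.37],[0,0,0],4.0],[[0.95,3.15,-0.37],[0,0,0],4],[[0,0,0],[0,0,0],4]]'
python3 - <<'E'
from h import *
plan([565.5,-191.4,200],tool(-6.5,-.295))
E
```

```text
t: 14.55
ee_pos: [562.8, -190.7, 301.0]
orientation: [-0.96, 1.456, 1.342]
ft_force: [1.0, -0.1, -9.3]
width: 47.8
0 tcp [ 562.8 -190.7  301. ] turn(deg,tool) [0.1 0.1 0.1] shift before turn(cm) [ 9.59 -3.17 -0.06] after turn [ 9.58 -3.2  -0.04]
1 tcp [ 562.8 -190.7  301. ] turn(deg,tool) [-1.799e+02 -2.000e-01  1.000e-01] shift before turn(cm) [ 9.59 -3.17 -0.06] after turn [9.58 3.2  0.04]
axes [[-0.29, -0.95, 0.11], [0.03, 0.11, 0.99], [-0.96, 0.29, 0.0]] q [-0.32  0.45  1.43 -0.06  1.55 -1.77] F [ 1.  -0.1 -9.3] w 47.8 t 14.55
```

```bash
python3 -m crank '[[[2.4,-0.8,0],[0,0,0],4.0],[[2.4,-0.8,0],[0,0,0],4.0],[[2.4,-0.8,0],[0,0,0],4.0],[[2.4,-0.8,0],[0,0,0],4],[[0,0,0],[0,0,0],4]]'
python3 - <<'E'
from h import *
plan([565.5,-191.4,174],tool(-6.5,-.295))
for n,a in(("top",(255,120,90,90,6)),("scene",(140,170,90,90,6))): crop(get_image(n),*a,"p_"+n+".png",10)
E
```

```text
t: 15.18
ee_pos: [567.6, -190.7, 197.5]
orientation: [-0.959, 1.457, 1.345]
ft_force: [-0.1, 0.4, -8.3]
width: 47.8
0 tcp [ 567.6 -190.7  197.5] turn(deg,tool) [ 0.2  0.1 -0. ] shift before turn(cm) [ 2.31 -0.49 -0.1 ] after turn [ 2.31 -0.49 -0.1 ]
1 tcp [ 567.6 -190.7  197.5] turn(deg,tool) [-179.8    0.     0.2] shift before turn(cm) [ 2.31 -0.49 -0.1 ] after turn [2.31 0.49 0.1 ]
axes [[-0.29, -0.95, 0.11], [0.04, 0.11, 0.99], [-0.96, 0.29, 0.0]] q [-0.31  0.55  1.51 -0.06  1.37 -1.75] F [-0.1  0.4 -8.3] w 47.8 t 15.175
```

View pics/p_scene.png

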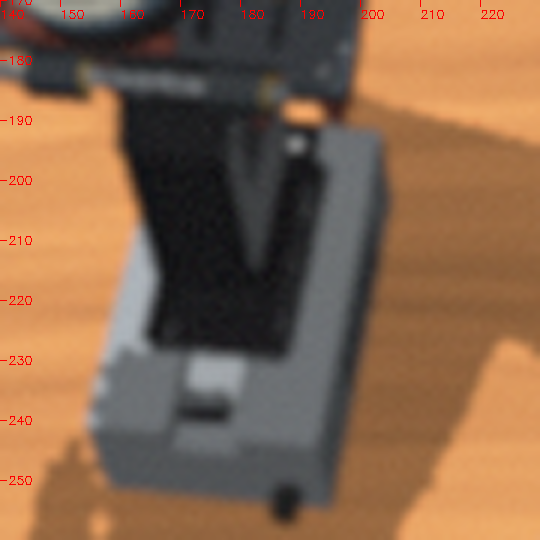

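Battery foot (scene ~150–190, 228) is over the bay and aligned. Lower onto the pad.

```bash
python3 -m crank '[[[0.8,-0.2,-0.1],[0,0,0],4.0],[[0.8,-0.2,0],[0,0,0],4.0],[[0.5,-0.1,0],[0,0,0],4.0],[[0,0,0],[0,0,0],4]]'
python3 - <<'E'
from h import *
plan([565.5,-191.4,170],tool(-6.5,-.295))
E
```

```text
t: 15.78
ee_pos: [566.8, -192.3, 177.1]
orientation: [-0.96, 1.456, 1.342]
ft_force: [-0.1, -0.6, -8.8]
width: 48.1
0 tcp [ 566.8 -192.3  177.1] turn(deg,tool) [0.1 0.1 0.1] shift before turn(cm) [ 0.72 -0.07  0.08] after turn [ 0.72 -0.07  0.08]
1 tcp [ 566.8 -192.3  177.1] turn(deg,tool) [-179.9   -0.2    0.2] shift before turn(cm) [ 0.72 -0.07  0.08] after turn [ 0.72  0.07 -0.08]
axes [[-0.29, -0.95, 0.11], [0.03, 0.11, 0.99], [-0.96, 0.29, 0.0]] q [-0.32  0.58  1.52 -0.06  1.33 -1.75] F [-0.1 -0.6 -8.8] w 48.1 t 15.775
```

```bash
python3 -m crank '[[[0.3,-0.05,0.05],[0,0,0],4.0],[[0.3,-0.1,0],[0,0,0],4.0],[[0.3,-0.1,0],[0,0,0],4.0],[[0,0,0],[0,0,0],4],[[0,0,0],[0,0,0],4]]'
python3 - <<'E'
from h import *
plan([565.5,-191.4,170],tool(-6.5,-.295))
E
```

```text
t: 16.4
ee_pos: [567.0, -192.2, 173.3]
orientation: [-0.961, 1.456, 1.341]
ft_force: [-7.3, 2.3, 23.3]
width: 47.9
0 tcp [ 567.  -192.2  173.3] turn(deg,tool) [0.1 0.  0.2] shift before turn(cm) [0.36 0.05 0.06] after turn [0.36 0.05 0.06]
1 tcp [ 567.  -192.2  173.3] turn(deg,tool) [-1.799e+02 -3.000e-01  1.000e-01] shift before turn(cm) [0.36 0.05 0.06] after turn [ 0.36 -0.05 -0.06]
axes [[-0.29, -0.95, 0.11], [0.03, 0.11, 0.99], [-0.96, 0.29, 0.0]] q [-0.32  0.58  1.53 -0.06  1.32 -1.75] F [-7.3  2.3 23.3] w 47.9 t 16.4
```

```bash
python3 -m crank '[[[-0.3,0.1,0],[0,0,0],4.0],[[0,0,0],[0,0,0],4.0]]'
python3 - <<'E'
from h import *
plan([565.5,-191.4,170],tool(-6.5,-.295))
for n,a in(("top",(255,120,90,90,6)),("scene",(140,170,90,90,6)),("wrist",(0,0,512,384,1))): crop(get_image(n),*a,"p2_"+n+".png",10 if n!="wrist" else 50)
E
```

```text
t: 16.65
ee_pos: [567.4, -192.2, 173.8]
orientation: [-0.962, 1.455, 1.34]
ft_force: [-3.5, 0.7, 11.3]
width: 47.8
0 tcp [ 567.4 -192.2  173.8] turn(deg,tool) [0.1 0.  0.2] shift before turn(cm) [0.42 0.08 0.06] after turn [0.42 0.08 0.06]
1 tcp [ 567.4 -192.2  173.8] turn(deg,tool) [-1.799e+02 -4.000e-01  1.000e-01] shift before turn(cm) [0.42 0.08 0.06] after turn [ 0.42 -0.08 -0.06]
axes [[-0.28, -0.95, 0.11], [0.03, 0.11, 0.99], [-0.96, 0.29, 0.0]] q [-0.32  0.58  1.53 -0.06  1.32 -1.75] F [-3.5  0.7 11.3] w 47.8 t 16.65
```

View pics/p2_scene.png

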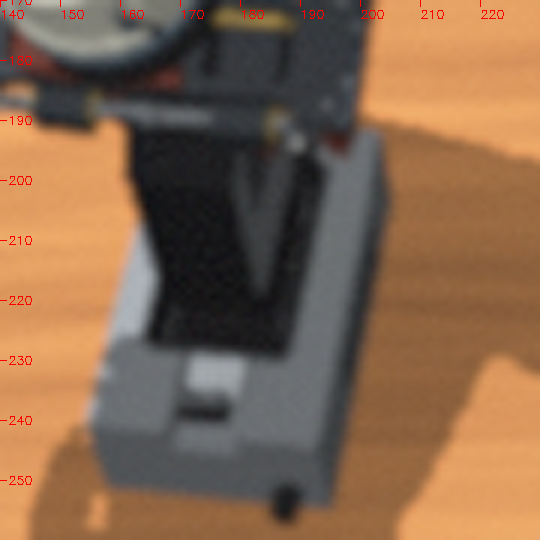

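View pics/p2_wrist.png

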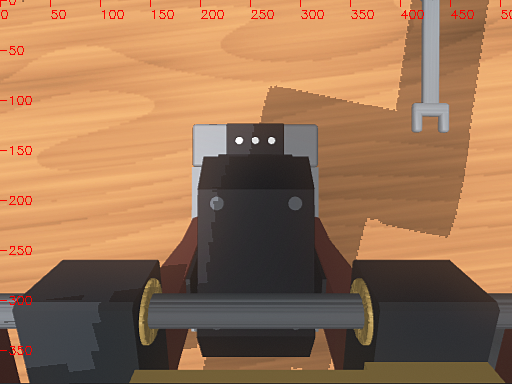

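```bash
python3 -m crank '[[[-0.3,0.3,0.05],[0,0,0],4.0],[[0,0,0],[0,0,0],4.0],[[0,0,0],[0,0,0],4.0]]'
python3 - <<'E'
from h import *
plan([565.5,-191.4,170],tool(-6.5,-.295))
E
```

```text
t: 17.18
ee_pos: [565.3, -191.0, 174.9]
orientation: [-0.961, 1.455, 1.341]
ft_force: [2.1, 0.3, -3.2]
width: 48.1
0 tcp [ 565.3 -191.   174.9] turn(deg,tool) [0.1 0.1 0.2] shift before turn(cm) [ 0.46 -0.16 -0.03] after turn [ 0.46 -0.16 -0.03]
1 tcp [ 565.3 -191.   174.9] turn(deg,tool) [-179.9   -0.3    0.2] shift before turn(cm) [ 0.46 -0.16 -0.03] after turn [0.46 0.16 0.03]
axes [[-0.29, -0.95, 0.11], [0.03, 0.11, 0.99], [-0.96, 0.29, 0.0]] q [-0.32  0.57  1.53 -0.06  1.32 -1.75] F [ 2.1  0.3 -3.2] w 48.1 t 17.175
```

```bash
python3 -m crank '[[[0.3,-0.09,0],[0,0,0],4.0],[[0.3,-0.09,0],[0,0,0],4.0],[[0,0,0],[0,0,0],4.0],[[0,0,0],[0,0,0],4.0]]'
python3 - <<'E'
from h import *
plan([565.5,-191.4,170],tool(-6.5,-.295))
E
```

```text
t: 17.68
ee_pos: [565.1, -191.1, 169.1]
orientation: [-0.961, 1.455, 1.342]
ft_force: [1.1, 1.0, 3.0]
width: 47.6
0 tcp [ 565.1 -191.1  169.1] turn(deg,tool) [0.1 0.1 0.2] shift before turn(cm) [-0.1  -0.01 -0.02] after turn [-0.1  -0.01 -0.02]
1 tcp [ 565.1 -191.1  169.1] turn(deg,tool) [-1.799e+02 -3.000e-01  1.000e-01] shift before turn(cm) [-0.1  -0.01 -0.02] after turn [-0.1   0.01  0.02]
axes [[-0.29, -0.95, 0.11], [0.03, 0.11, 0.99], [-0.96, 0.29, 0.0]] q [-0.32  0.58  1.53 -0.06  1.31 -1.75] F [1.1 1.  3. ] w 47.6 t 17.675
```

```bash
python3 -m crank '[[[0.38,-0.12,0],[0,0,0],4.0],[[0.38,-0.12,0],[0,0,0],4.0],[[0.38,-0.12,0],[0,0,0],4.0],[[0,0,0],[0,0,0],4.0]]'
python3 - <<'E'
from h import *
plan([565.5,-191.4,146],tool(-6.5,-.295))
E
```

```text
t: 18.18
ee_pos: [565.5, -191.2, 158.9]
orientation: [-0.961, 1.455, 1.341]
ft_force: [-2.5, 1.5, 14.6]
width: 47.8
0 tcp [ 565.5 -191.2  158.9] turn(deg,tool) [0.1 0.1 0.2] shift before turn(cm) [ 1.24 -0.38 -0.02] after turn [ 1.24 -0.38 -0.02]
1 tcp [ 565.5 -191.2  158.9] turn(deg,tool) [-1.799e+02 -3.000e-01  1.000e-01] shift before turn(cm) [ 1.24 -0.38 -0.02] after turn [1.24 0.38 0.02]
axes [[-0.29, -0.95, 0.11], [0.03, 0.11, 0.99], [-0.96, 0.29, 0.0]] q [-0.32  0.59  1.54 -0.06  1.3  -1.75] F [-2.5  1.5 14.6] w 47.8 t 18.175
```

```bash
python3 -m crank '[[[0.38,-0.12,0],[0,0,0],4.0],[[0.38,-0.12,0],[0,0,0],4.0],[[0.38,-0.12,0],[0,0,0],4.0],[[0,0,0],[0,0,0],4.0]]'
python3 - <<'E'
from h import *
plan([565.5,-191.4,146],tool(-6.5,-.295))
im=get_image("wrist");crop(im,0,0,512,384,1,"w15.png",50)
E
```

```text
t: 18.68
ee_pos: [567.1, -191.4, 148.4]
orientation: [-0.963, 1.453, 1.338]
ft_force: [1.0, 2.0, 22.0]
width: 48.1
0 tcp [ 567.1 -191.4  148.4] turn(deg,tool) [0.1 0.1 0.4] shift before turn(cm) [ 0.28  0.09 -0.02] after turn [ 0.28  0.09 -0.02]
1 tcp [ 567.1 -191.4  148.4] turn(deg,tool) [-1.799e+02 -6.000e-01  1.000e-01] shift before turn(cm) [ 0.28  0.09 -0.02] after turn [ 0.28 -0.09  0.02]
axes [[-0.28, -0.95, 0.11], [0.03, 0.11, 0.99], [-0.96, 0.28, 0.0]] q [-0.32  0.61  1.54 -0.06  1.28 -1.75] F [ 1.  2. 22.] w 48.1 t 18.675
```

View pics/w15.png

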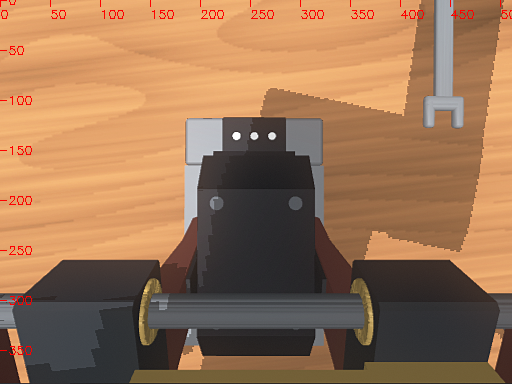

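```bash
python3 -m crank '[[[0.3,-0.07,0],[0,0,0],4.0],[[0.3,-0.07,0],[0,0,0],4.0],[[0,0,0],[0,0,0],4.0],[[0,0,0],[0,0,0],4.0]]'
python3 - <<'E'
from h import *
plan([565.5,-191.4,146],tool(-6.5,-.295))
E
```

```text
t: 19.23
ee_pos: [569.7, -191.7, 146.0]
orientation: [-0.967, 1.449, 1.333]
ft_force: [0.7, 4.5, 41.8]
width: 47.8
0 tcp [ 569.7 -191.7  146. ] turn(deg,tool) [0.1 0.  0.8] shift before turn(cm) [ 0.12  0.4  -0.02] after turn [ 0.12  0.4  -0.02]
1 tcp [ 569.7 -191.7  146. ] turn(deg,tool) [-1.799e+02 -1.200e+00  1.000e-01] shift before turn(cm) [ 0.12  0.4  -0.02] after turn [ 0.12 -0.4   0.02]
axes [[-0.28, -0.95, 0.11], [0.03, 0.11, 0.99], [-0.96, 0.28, 0.0]] q [-0.32  0.61  1.54 -0.06  1.27 -1.75] F [ 0.7  4.5 41.8] w 47.8 t 19.225
```

```bash
python3 -m crank '[[[-0.4,0.2,0],[0,0,0],4.0],[[-0.3,0.15,0],[0,0,0],4.0],[[-0.2,0.1,0],[0,0,0],4.0],[[0,0,0],[0,0,0],4.0]]'
python3 - <<'E'
from h import *
plan([565.5,-191.4,146],tool(-6.5,-.295))
E
```

```text
t: 19.73
ee_pos: [568.7, -191.6, 148.0]
orientation: [-0.969, 1.447, 1.332]
ft_force: [17.2, -0.4, -10.3]
width: 47.9
0 tcp [ 568.7 -191.6  148. ] turn(deg,tool) [0.1 0.1 0.9] shift before turn(cm) [ 0.29  0.25 -0.02] after turn [ 0.29  0.25 -0.02]
1 tcp [ 568.7 -191.6  148. ] turn(deg,tool) [-1.799e+02 -1.500e+00  1.000e-01] shift before turn(cm) [ 0.29  0.25 -0.02] after turn [ 0.29 -0.25  0.02]
axes [[-0.27, -0.96, 0.11], [0.03, 0.11, 0.99], [-0.96, 0.28, 0.0]] q [-0.32  0.6   1.54 -0.06  1.27 -1.75] F [ 17.2  -0.4 -10.3] w 47.9 t 19.725
```

```bash
python3 -m crank '[[[0.1,-0.25,0],[0,0,0],4.0],[[0,0,0],[0,0,0],6.5],[[0,0,0],[0,0,0],6.5],[[0,0,0],[0,0,0],6.5],[[0,0,0],[0,0,0],6.5]]'
python3 - <<'E'
from h import *
plan([565.5,-191.4,146],tool(-6.5,-.295))
im=get_image("wrist");crop(im,0,0,512,384,1,"w16.png",50)
E
```

```text
t: 20.35
ee_pos: [565.1, -191.1, 146.9]
orientation: [-0.96, 1.456, 1.342]
ft_force: [-0.5, -0.0, 0.7]
width: 64.8
0 tcp [ 565.1 -191.1  146.9] turn(deg,tool) [0.1 0.1 0.1] shift before turn(cm) [ 0.07 -0.07 -0.02] after turn [ 0.07 -0.07 -0.02]
1 tcp [ 565.1 -191.1  146.9] turn(deg,tool) [-179.9   -0.2    0.2] shift before turn(cm) [ 0.07 -0.07 -0.02] after turn [0.07 0.07 0.02]
axes [[-0.29, -0.95, 0.11], [0.03, 0.11, 0.99], [-0.96, 0.29, 0.0]] q [-0.32  0.61  1.54 -0.06  1.28 -1.75] F [-0.5 -0.   0.7] w 64.8 t 20.35
```

View pics/w16.png

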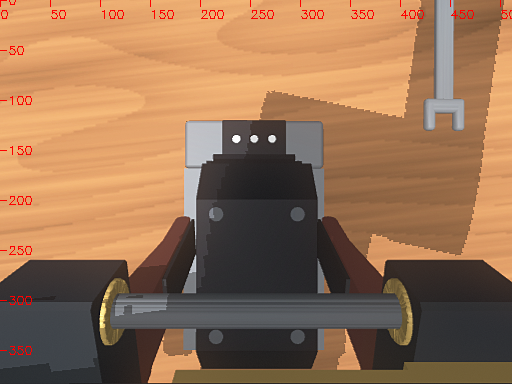

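```bash
python3 -m crank '[[[-2,0,0],[0,0,0],6.5],[[-3,0,0],[0,0,0],6.5],[[-4,0,0],[0,0,0],6.5],[[-4,0,0],[0,0,0],6.5],[[0,0,0],[0,0,0],6.5]]'
python3 -m crank '[[[0,-4,0],[0,0,0],6.5],[[0,-4,0],[0,0,0],6.5],[[0,0,0],[0,0,0],6.5]]'
python3 - <<'E'
from h import *
im=get_image("wrist");crop(im,0,0,512,384,1,"w17.png",50);crop(im,180,80,160,130,4,"w17b.png",10)
y=np.radians(-6.5);f=np.array([np.cos(y),np.sin(y),0]);l=np.array([-f[1],f[0],0]);k=np.array([0,0,1.])
for z in(41,44,47,66):
    print(z,[proj(im,np.array([571,-192,z])+f*a+l*b+k*150).round(1).tolist() for a,b in((-24.5,-16),(-24.5,16),(24.5,-16),(24.5,16))])
for n,a in(("top",(255,120,90,90,6)),("scene",(140,170,90,90,6))): crop(get_image(n),*a,"p3_"+n+".png",10)
for n in("top","scene"): crop(get_image(n),0,0,512,384,1,"p4_"+n+".png",50)
print(get_obs()["t"])
E
```

```text
t: 21.02
ee_pos: [604.6, -196.1, 274.8]
orientation: [-0.965, 1.452, 1.336]
ft_force: [0.1, -0.3, -0.1]
width: 64.8
t: 21.4
ee_pos: [678.7, -203.8, 244.8]
orientation: [-0.958, 1.457, 1.345]
ft_force: [0.5, 0.3, -0.8]
width: 65.0
41 [[231.0, 35.8], [276.5, 35.9], [230.9, 105.2], [276.5, 105.3]]
44 [[230.7, 33.8], [276.8, 33.9], [230.6, 104.1], [276.8, 104.2]]
47 [[230.4, 31.8], [277.0, 31.9], [230.3, 103.0], [277.1, 103.0]]
66 [[228.2, 17.5], [279.1, 17.6], [228.0, 95.1], [279.1, 95.2]]
21.65
```

View pics/w17.png

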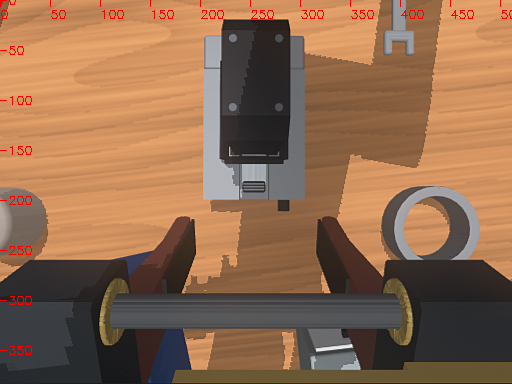

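View pics/w17b.png

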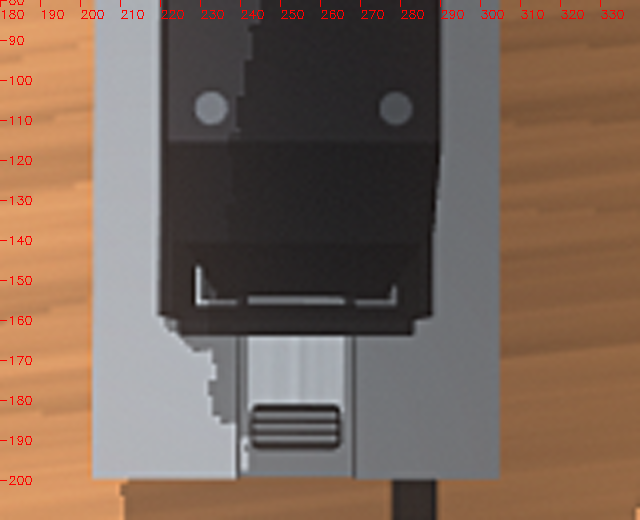

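View pics/p3_scene.png

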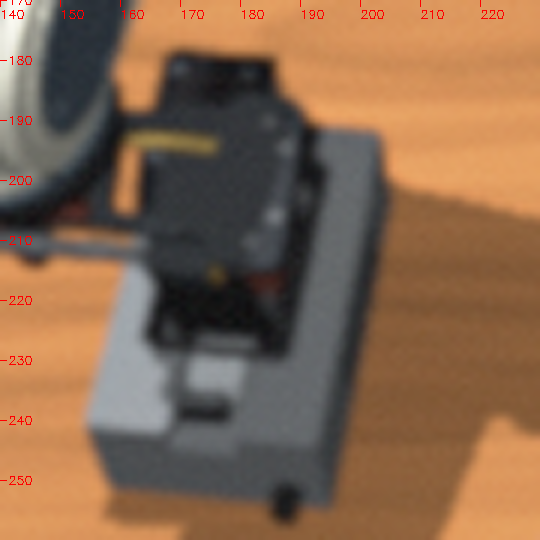

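View pics/p4_scene.png

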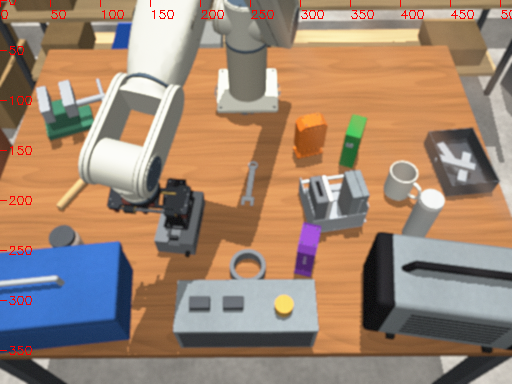

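```bash
python3 - <<'E'
from h import *
crop(get_image("scene"),285,150,110,90,6,"e1.png",10)
E
```

```text
(no output)
```

View pics/e1.png

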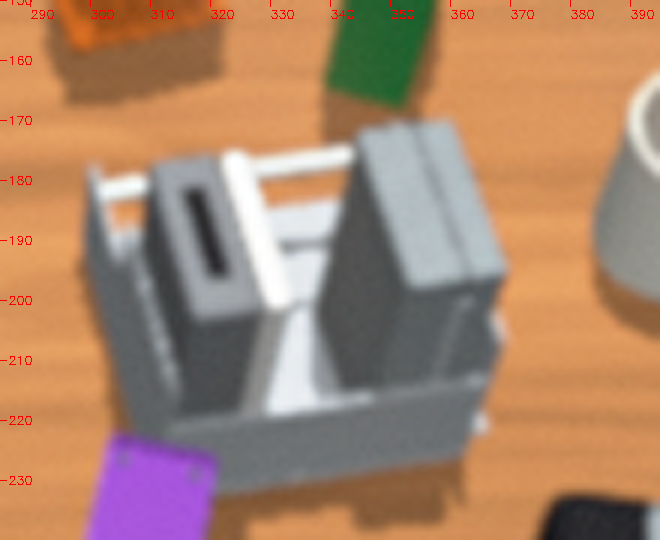

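Both cases still stand at their starting pixels (310,177 and 345,171). I'm handing the job in.

```bash
python3 -c "
from workcell import *
print(close_job())"
```

```text
the job is handed in; nothing more can be done
None
```

The battery is in the charger and, by my checks, latched. I handed the job in after about 22 s of the 61 s allowed; it reported no verdict.

**What I did:**
- **Tip:** I tipped the battery forward with the closed fingers behind its top edge. It came to rest on the front bar at about 0.70 rad.
- **Grasp:** I gripped it across its 48 mm thickness and lifted it straight up out of the row. A first approach at 40° tilt brought joint 4 to the edge of its range (-1.31), so I backed off and gripped at about 23° instead.
- **Place and press:** I stood it on the pad, pressed it down with the grip to a 42 N reading at the wrist, then let go and withdrew. On first contact it seemed to catch on the collar (23 N, no sinking), so I shifted it 2 mm and it then went down.

**Last checks:**
- **Latch:** when I lifted after pressing, the battery stayed down, pulling about 10 N on the gripper. After release, its top dots in the wrist picture put its underside about 41–44 mm above the bench, against 66 mm with the pad up. I could not read the pad and latch joints directly.
- **Position:** it looks upright and in line, within about 2 mm of the bay centre.
- **Everything else:** both cases stand at their starting pixels. No bystander looked moved in the scene picture, though the hammer was partly hidden by the arm.
- **Camera disagreement:** the top and scene cameras differed by about 5 mm on positions, so I used the wrist camera for the rack and charger.

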